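# Clear the knuckle gap of a jamb hinge, then hold the loose leaf in line for its pin

## Robot

A 6-joint arm with a two-finger parallel gripper is mounted at the origin on a cart in front of the work surface, level with it; the furniture and walls round the work are solid. World frame = base frame: x ahead of the robot, y to its left, z up, the work surface at z = 0. Lengths are in m, angles in degrees, forces in N, time in s.
With the tool pointing down it reaches from about 0.25 to 0.725 m from the base axis. Payload 9.7 kg.
Tool frame: the origin (TCP) lies on the centre line of the jaws, within the pads' length; the fingertips stand 17 mm ahead of it and the grasp point (between the pads) lies 2 mm behind it (bot.nose_length is the distance from the TCP to the fingertips, in m); x points along the fingers, y is the direction in which the jaws open and shut, and the axes are right-handed (so a half turn about x gives the same grasp; the last joint's range is limited). The gripper opens to 85 mm and grips with 20 to 120 N. Pads are 22 mm wide; open, the fingers measure 114 mm over their backs; the gripper's body (76 mm by 85 mm) begins 54 mm behind the grasp point. The pads swing forward as they close: fully open they stand 13 mm farther back than shut.
Start: joints at [-68.87, 4.979, 10.078, 95.1, 0, 90], TCP at [0.198, -0.513, 0.248] pointing down, gripper open.
Joint ranges: [-179.16, 179.16], [-48.56, 103.87], [-65.8, 70.77], [-126.05, 130.52], [-82.76, 87.17], [-180, 180]. Speed limits (degrees/s): [127.2, 127.2, 147.25, 180, 180, 180].

## Interface

Orientations are given as [roll, pitch, yaw] about the fixed x, y, z axes, in that order (R = Rz(yaw) Ry(pitch) Rx(roll)).
In Python, from workcell import bot, viewer, ticket gives the robot as it stands.
- The arm moves only by the tool jog_arm, never from a script. Its argument "deltas" is a list of rows, each an object of numbers: "fingers": the opening, from 0 (shut) to 1 (fully open); "x", "y", "z": the shift along the world's x, y, z in mm; "twist": the turn about the world's z in degrees. A call has 1 to 10 rows; each row is the pose to reach, as a shift and turn from the pose measured when the call began; what a row does not reach only later rows make up. A row lasts 1/10 s, in which the tool goes at most 50 mm and 8.59 degrees, less where a joint would pass 70% of its speed; a pose out of reach is approached as far as the arm can. A call with a gripper value outside its range is refused whole. The fingers move at their own pace and stop on an object; "grip_force" is the grip in N (left out, the last holds). Time passes only in rows, so rows that repeat a pose let the fingers close. It gives the time, the measured TCP pose, the force and the opening at its end, in the units of the state.
- bot.get_obs(): the state, without advancing time (a new reading comes with each control period).
- viewer.camera(name): name is "scene" or "top" or "wrist"; returns a dict with "image" (420x560x3 uint8, red, green, blue), "fovy" (degrees; the focal length in pixels is half the picture's height over the tangent of half this angle, whatever the lens; pixels are square), "cx", "cy" (the principal point, pixels), "world_to_cam" (4x4, takes a point from world to camera coordinates); the wrist camera has in their place "tool_from_camera" (4x4, takes a point from camera to tool coordinates, whose origin is the TCP and whose axes are the tool frame's). Camera axes: x right, y down, z forward; pixel columns grow to the right and rows downward; lengths in m; the calibration is good to about 2 mm. The wrist camera is an equidistant fisheye: a pixel r from the principal point sees the ray r / f radians off the axis. A picture is of the moment at which its call begins: read the wrist's pose just before it. There is no depth.
- ticket.job_done(): hands the job in, once; it reports no verdict.
The state is a dict: "time": time; "q": joint angles; "qd": joint speeds; "joint_efforts": joint torques, N m; "ee_pos": TCP position; "tcp_rot": TCP orientation; "wrist_force": force on the tool from outside, world axes, zero at the start; "torque": the same for the moment, N m; "opening": finger opening in m.
Only numpy, scipy, OpenCV 4.12 (cv2) and the standard library are available. Lean on these libraries where they do the work, as an engineer would, in place of code of your own. Each camera call takes 0.05 s, during which the arm holds its last target.

## Task

The gap gauge still lies on the jamb block with its tongue between the two fixed hinge knuckles: take it off, drop its eye over the pin of the parking post and let go, so that it lies flat on the post's seat. Then pick up the loose hinge leaf from the bench, bring its knuckle into the cleared gap so that the three knuckle holes line up ready for the hinge pin, with the leaf level and its plate pointing away from the jamb block, and finish while still holding it there in the gripper, not forcing it against the block. Leave the screwdriver, the tape roll and the parts cup alone.

Things in the scene. Friction and masses are not known exactly. Their poses are not given: they have to be found in the camera images.
- jamb: Fixed aluminium jamb block, 58 x 70 mm, 64 mm tall (x 16 to 74 mm), on a dark foot (x 14 to 104 mm, 86 mm wide, 10 mm high), a steel hinge leaf lying on top (66 mm wide, x 13.5 to 70 mm, top 82 mm above the bench). Origin: on the bench below the middle of the knuckle gap. x: level, from the gap toward the block; y: along the hinge axis; z up. At x below 7 mm only air is under the knuckles.
- jamb_bore (a point): Middle of the gap on the hinge axis, 85 mm above the bench; axes as the jamb's. The two fixed knuckles (tubes along y, 22 mm outside, 12 mm hole, 20 mm long) reach from y 12.5 to 32.5 mm and from -12.5 to -32.5 mm: the gap is 25 mm, open above, below and in front.
- leaf: Loose steel hinge leaf, 0.1 to 0.2 kg, flat on the bench: plate 8 mm thick, 50 mm wide (x -85 to -14.5 mm), a 20 mm wide neck and one knuckle (tube along y, 22 mm outside, 12 mm hole, 20 mm long). Origin: on the flat underside below the middle of the knuckle; x from plate to knuckle, y along the knuckle, z up. Centre of mass near x -42 mm. Mated, its axes point as the jamb's do.
- leaf_bore (a point): Middle of the loose leaf's knuckle hole: 11 mm above the leaf's underside, on its y axis; axes as the leaf's.
- leaf_grip (a point): Middle of the loose leaf's plate (x -45 mm, 4 mm above its underside); the plate is 50 mm wide along y here. Axes as the leaf's.
- gauge: Loose dark steel gap gauge, 80 g, 10 mm thick, flat on the jamb's fixed leaf (underside 82 mm above the bench). Ring, 40 mm outside, 20 mm upright hole (the eye), flat cheeks 22 mm long at both sides (42 mm wide along y), and a 20 mm wide tongue to x -51 mm, into the gap. Origin: underside, at the eye's centre; x from tongue to ring, z up. Centre of mass near x -14 mm.
- gauge_eye (a point): Centre of the gauge's eye, at half thickness (5 mm above its underside).
- post: Fixed parking post. Origin on the bench under its axis, z up. Foot 68 mm across, 13 mm high; column 24 mm; round seat 38 mm across, its top 46 mm above the bench; above it an upright pin 10 mm across with tapered tip, 35 mm long (top 81 mm above the bench). The gauge may lie on the seat in any direction.
- post_seat (a point): Centre of the top face of the post's seat, 46 mm above the bench, at the foot of the pin.
- blue_driver: Bystander: small screwdriver with blue handle, 142 mm long, lying near the bench's front edge. Origin: underside, at its middle.
- tape: Bystander: amber tape roll, 60 mm across, 18 mm high, lying flat. Origin: underside centre.
- lens_cup: Bystander: open dark parts cup, 56 mm across, 27 mm high. Origin: underside centre.
Not all that is in view belongs to the job. Of the things shaped like the gauge, the steel one is meant.

How it is judged:
By the outcome, as a careful person would: the job done as asked, in the order asked, and still so for the second after the job is handed in, while the arm keeps its last pose, push and grip.
It also fails if it takes over 62 s, if anything falls off the work surface, if the arm or the gripper's body presses on something with over 40 N, if the wrist force passes 120 N, or if a joint passes its speed limit or range.

## Working session

There is one attempt and no reset: what is moved stays moved. The work goes in short steps, Python scripts to look and compute and a tool call to move; the robot and the scene stay as the last step left them, time stands still between calls to the robot, and variables do not carry over. Pictures are saved under pics/ and viewed, and the job is handed in when it is done.

Besides the shell and the picture viewer there is one more tool, called after "Call:" as a command line: name --argument value ..., lists and objects as JSON in quotes. jog_arm: Moves the arm, as the interface text tells. Its arguments: {"type":"object","properties":{"deltas":{"type":"array"},"grip_force":{"type":"number"}},"required":["deltas"]}

```bash
ls; mkdir -p pics; python3 - <<'E'
from workcell import bot, viewer
import cv2, numpy as np
print(bot.get_obs())
for n in ["scene","top","wrist"]:
    c=viewer.camera(n)
    cv2.imwrite(f"pics/{n}0.png",c["image"][:,:,::-1])
    print(n,{k:np.round(v,4).tolist() for k,v in c.items() if k!="image"})
E
```

```text
pics
{'time': 0.0, 'q': array([-6.88703041e+01,  5.00794023e+00,  1.00334368e+01,  9.51001988e+01,
        2.56595282e-04,  9.00014885e+01]), 'qd': array([ 0.0917667 ,  0.01768783, -0.00291304, -0.04389576,  0.01359124,
       -0.00106989]), 'joint_efforts': array([-2.70985238e-04, -5.20385778e+01,  4.64803147e+01,  1.61796261e-02,
        1.46767234e-04,  6.14458031e-06]), 'ee_pos': array([ 0.19818522, -0.51281414,  0.24760427]), 'tcp_rot': array([-90.19531638,  89.92529734, 110.93289086]), 'wrist_force': array([ 0.43510103,  0.25484812, -0.20447873]), 'torque': array([ 0.00754449,  0.03615263, -0.00232275]), 'opening': 0.08503124588635068}
scene {'fovy': 50.2167, 'cx': 270.7579, 'cy': 209.173, 'world_to_cam': [[-0.7566, -0.6534, -0.0245, 0.3784], [-0.3246, 0.4079, -0.8534, 0.2481], [0.5676, -0.6377, -0.5207, 0.7974], [0.0, 0.0, 0.0, 1.0]]}
top {'fovy': 46.7659, 'cx': 284.9051, 'cy': 209.0343, 'world_to_cam': [[-0.0265, -0.9995, 0.0146, -0.0358], [-0.9973, 0.0255, -0.069, 0.5243], [0.0686, -0.0164, -0.9975, 1.0832], [0.0, 0.0, 0.0, 1.0]]}
wrist {'fovy': 65.7065, 'cx': 276.081, 'cy': 212.8314, 'tool_from_camera': [[-0.0008, -0.3143, 0.9493, -0.1245], [1.0, -0.001, 0.0005, -0.0006], [0.0008, 0.9493, 0.3143, -0.081], [0.0, 0.0, 0.0, 1.0]]}
```

View pics/scene0.png

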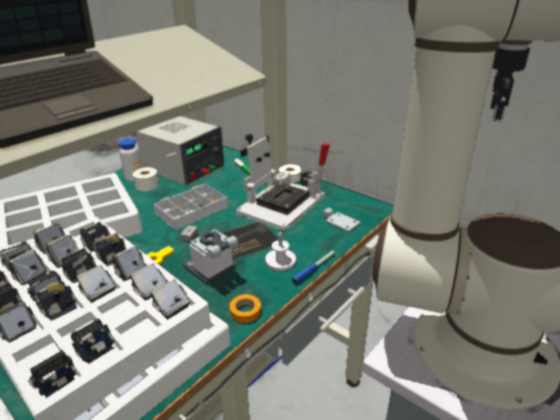

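View pics/top0.png

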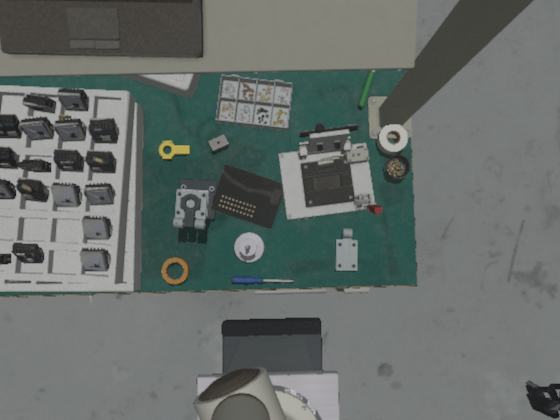

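View pics/wrist0.png

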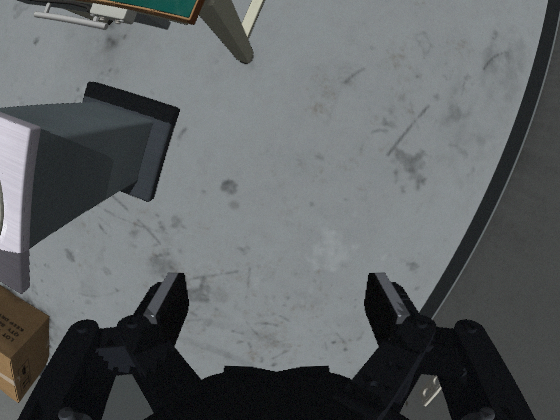

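The scene and top views show the jamb with the gauge at top-view (192,207), the post at (249,247), the loose leaf at (346,252) with its knuckle up at (348,234), the driver at (262,281), the tape at (175,271) and the cup at (397,168). The yellow gauge lookalike is at (172,150). Next I zoom in to measure.

```bash
cat > h.py <<'E'
import numpy as np, cv2
def f(c): return c["image"].shape[0]/2/np.tan(np.radians(c["fovy"]/2))
def ray_fixed(c,u,v):
    M=c["world_to_cam"]; d=np.array([(u-c["cx"])/f(c),(v-c["cy"])/f(c),1.]); R=M[:3,:3]
    return -R.T@M[:3,3], R.T@d
def onplane(o,d,z): return o+d*(z-o[2])/d[2]
def pt(c,u,v,z): return onplane(*ray_fixed(c,u,v),z)
def proj(c,p):
    q=c["world_to_cam"][:3,:3]@p+c["world_to_cam"][:3,3]; return q[:2]/q[2]*f(c)+[c["cx"],c["cy"]]
from scipy.spatial.transform import Rotation as Ro
def wray(c,obs,u,v):
    x,y=u-c["cx"],v-c["cy"]; r=np.hypot(x,y); th=r/f(c)
    d=np.array([np.sin(th)*x/max(r,1e-9),np.sin(th)*y/max(r,1e-9),np.cos(th)])
    R=Ro.from_euler('xyz',obs["tcp_rot"],degrees=True).as_matrix(); T=c["tool_from_camera"]
    return obs["ee_pos"]+R@T[:3,3], R@(T[:3,:3]@d)
def wproj(c,obs,p):
    R=Ro.from_euler('xyz',obs["tcp_rot"],degrees=True).as_matrix(); T=c["tool_from_camera"]
    q=T[:3,:3].T@(R.T@(np.asarray(p)-obs["ee_pos"])-T[:3,3])
    th=np.arctan2(np.hypot(q[0],q[1]),q[2]); n=np.hypot(q[0],q[1])
    return np.array([c["cx"],c["cy"]])+f(c)*th*q[:2]/n
E
python3 - <<'E'
import cv2,numpy as np
t=cv2.imread("pics/top0.png")
a=cv2.resize(t[175:290,155:285],None,fx=5,fy=5,interpolation=cv2.INTER_CUBIC);cv2.imwrite("pics/top_a.png",a)
b=cv2.resize(t[215:285,310:385],None,fx=8,fy=8,interpolation=cv2.INTER_CUBIC);cv2.imwrite("pics/top_b.png",b)
from workcell import viewer
from h import *
c=viewer.camera("top")
for n,u,v,z in [("eye",191,205,.09),("post",249,247,.046),("leafkn",348,234,.015),("leaf",346,254,.008)]: print(n,pt(c,u,v,z))
E
```

```text
eye [0.5319249  0.15015199 0.09      ]
post [0.43976255 0.03211827 0.046     ]
leafkn [ 0.46297453 -0.19124732  0.015     ]
leaf [ 0.41768781 -0.18607861  0.008     ]
```

View pics/top_a.png

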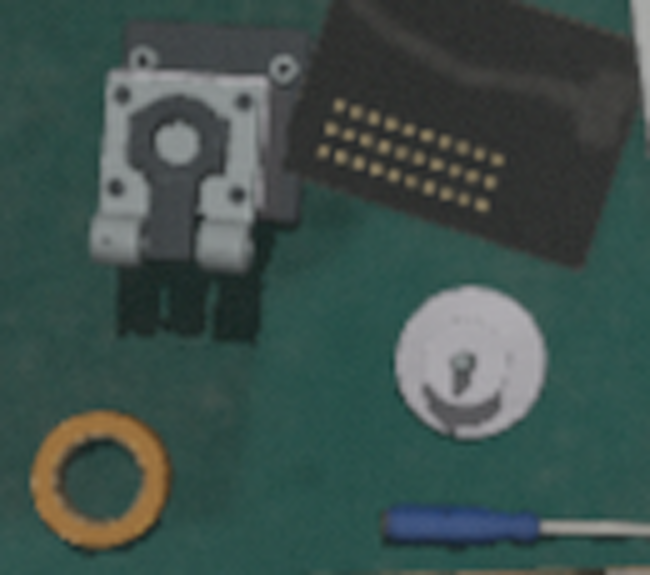

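View pics/top_b.png

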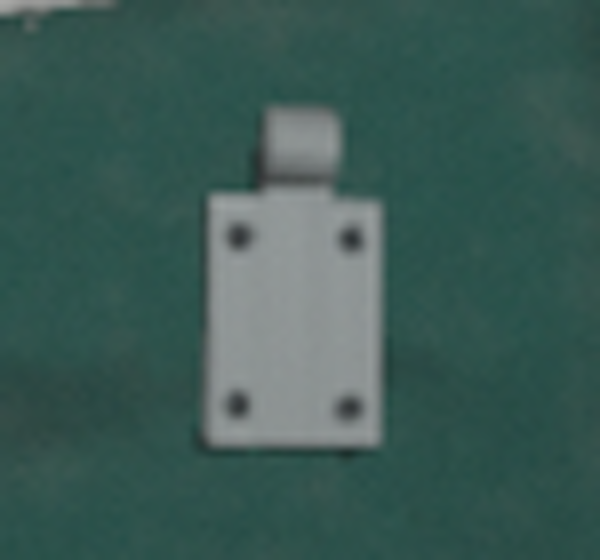

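```bash
python3 - <<'E'
from workcell import bot, viewer
from h import *
o=bot.get_obs(); R=Ro.from_euler('xyz',o["tcp_rot"],degrees=True).as_matrix(); print(np.round(R,3)); print(bot.nose_length,o["time"])
c=viewer.camera("top")
Z=lambda x,y,s,ox,oy:((x+.5)/s-.5+ox,(y+.5)/s-.5+oy)
def A(x,y,z):
    return pt(c,*Z(x,y,5,155,175),z)
def B(x,y,z): return pt(c,*Z(x,y,8,310,215),z)
print("eye",A(178,144,.092))
print("jamb leaf corners TL TR",A(108,72,.082),A(268,82,.082))
print("jamb screws",[A(*p,.082)[:2].round(4) for p in [(122,95),(244,101),(116,187),(236,194)]])
print("post seat c",A(470,362,.013), "pin tip",A(462,359,.081))
print("leaf",[B(*p,.008)[:2].round(4) for p in [(238,237),(351,239),(237,405),(348,407)]], "corners",[B(*p,.008)[:2].round(4) for p in [(207,193),(383,201),(207,442),(382,442)]])
E
```

```text
[[-0.     0.36  -0.933]
 [ 0.001 -0.933 -0.36 ]
 [-1.    -0.001  0.   ]]
0.017 0.2
eye [0.53519261 0.15143808 0.092     ]
jamb leaf corners TL TR [0.56765965 0.18262834 0.082     ] [0.56166194 0.11451608 0.082     ]
jamb screws [array([0.5576, 0.1768]), array([0.5538, 0.1249]), array([0.5183, 0.1798]), array([0.5141, 0.1289])]
post seat c [0.4395449  0.03497882 0.013     ] pin tip [0.44140333 0.03426131 0.081     ]
leaf [array([ 0.4404, -0.1716]), array([ 0.439 , -0.2039]), array([ 0.3928, -0.1697]), array([ 0.3913, -0.2013])] corners [array([ 0.4531, -0.1631]), array([ 0.4495, -0.2134]), array([ 0.3826, -0.1608]), array([ 0.3812, -0.2106])]
```

Call:
jog_arm --deltas '[{"x": 327, "y": 663, "z": 0, "twist": -25}, {"x": 327, "y": 663, "z": 0, "twist": -25}, {"x": 327, "y": 663, "z": 0, "twist": -25}, {"x": 327, "y": 663, "z": 0, "twist": -25}, {"x": 327, "y": 663, "z": 0, "twist": -25}, {"x": 327, "y": 663, "z": 0, "twist": -25}, {"x": 327, "y": 663, "z": 0, "twist": -25}, {"x": 327, "y": 663, "z": 0, "twist": -25}, {"x": 327, "y": 663, "z": 0, "twist": -25}, {"x": 327, "y": 663, "z": 0, "twist": -25}]'

```text
validation failed for argument at $.de...
```

Call:
jog_arm --deltas '[{"fingers": 1, "x": 40, "y": 30, "z": 0, "twist": -5}]'

```text
time: 0.35
ee_pos: [0.2359, -0.4848, 0.2472]
tcp_rot: [-38.6, 89.9, 157.2]
wrist_force: [0.8, -0.3, 0.4]
opening: 0.0854
```

Call:
jog_arm --deltas '[{"fingers": 1, "x": 289, "y": 635, "z": 0, "twist": -20}, {"fingers": 1, "x": 289, "y": 635, "z": 0, "twist": -20}, {"fingers": 1, "x": 289, "y": 635, "z": 0, "twist": -20}, {"fingers": 1, "x": 289, "y": 635, "z": 0, "twist": -20}, {"fingers": 1, "x": 289, "y": 635, "z": 0, "twist": -20}, {"fingers": 1, "x": 289, "y": 635, "z": 0, "twist": -20}, {"fingers": 1, "x": 289, "y": 635, "z": 0, "twist": -20}, {"fingers": 1, "x": 289, "y": 635, "z": 0, "twist": -20}, {"fingers": 1, "x": 289, "y": 635, "z": 0, "twist": -20}, {"fingers": 1, "x": 289, "y": 635, "z": 0, "twist": -20}]'

```text
time: 1.35
ee_pos: [0.443, -0.03, 0.2477]
tcp_rot: [-72.6, 89.9, 103.5]
wrist_force: [1.1, -1.4, -0.1]
opening: 0.0855
```

Call:
jog_arm --deltas '[{"fingers": 1, "x": 42, "y": 90, "z": 0, "twist": 0}, {"fingers": 1, "x": 77, "y": 150, "z": 0, "twist": 0}, {"fingers": 1, "x": 82, "y": 180, "z": 0, "twist": 0}, {"fingers": 1, "x": 82, "y": 180, "z": 0, "twist": 0}, {"fingers": 1, "x": 82, "y": 180, "z": 0, "twist": 0}, {"fingers": 1, "x": 82, "y": 180, "z": 0, "twist": 0}]'

```text
time: 1.95
ee_pos: [0.5166, 0.0099, 0.2476]
tcp_rot: [-87.2, 87.9, 92.9]
wrist_force: [-0.1, 0.3, 0.7]
opening: 0.0854
```

```bash
cat >> h.py <<'E'
def shot(name,cam="wrist",crop=None,s=1):
    from workcell import bot, viewer
    import pickle
    o=bot.get_obs(); c=viewer.camera(cam); pickle.dump((o,c),open(f"pics/{name}.pkl","wb"))
    im=c["image"][:,:,::-1]
    if crop: x0,y0,x1,y1=crop; im=im[y0:y1,x0:x1]
    if s!=1: im=cv2.resize(im,None,fx=s,fy=s,interpolation=cv2.INTER_CUBIC)
    cv2.imwrite(f"pics/{name}.png",im); return o,c
E
python3 -c "
from h import *
o,c=shot('w1'); R=Ro.from_euler('xyz',o['tcp_rot'],degrees=True).as_matrix(); print(o['time'],o['ee_pos'],R[:,1],o['qd'].round(2),o['q'].round(1))"
```

```text
1.95 [0.51657881 0.00985752 0.24757069] [ 7.57855921e-04 -9.99310358e-01 -3.71245615e-02] [ 0.87  5.86  6.27  0.19  0.41 -0.  ] [ -0.    0.5   5.3  94.9   2.1 179.9]
```

View pics/w1.png

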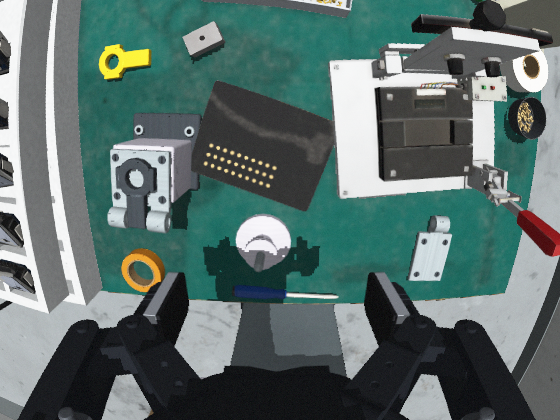

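The wrist view shows the jamb with the gauge eye at (136,179), the post at (262,240), the leaf at (430,255) and the tape at (142,270). Joint 6 reached its 180° limit and the tool tilted about 2°, so I need the half-turn grasp. First I back off and check the tilt.

Call:
jog_arm --deltas '[{"fingers": 1, "x": 0, "y": 0, "z": 0, "twist": 8}, {"fingers": 1, "x": 0, "y": 0, "z": 0, "twist": 16}, {"fingers": 1, "x": 0, "y": 0, "z": 0, "twist": 16}]'

```text
time: 2.3
ee_pos: [0.5167, 0.0095, 0.2476]
tcp_rot: [-87.4, 87.9, 108.7]
wrist_force: [0.3, -0.6, 0.3]
opening: 0.0854
```

```bash
cat >> h.py <<'E'
def st():
    from workcell import bot
    o=bot.get_obs(); R=Ro.from_euler('xyz',o['tcp_rot'],degrees=True).as_matrix()
    print(round(o['time'],2),'pos',(o['ee_pos']*1000).round(1),'yang',np.degrees(np.arctan2(R[1,1],R[0,1])).round(2),'tilt z of y,z',np.degrees(R[2,1:]).round(2),'q',o['q'].round(1),'F',o['wrist_force'].round(1),'open',round(o['opening']*1000,1),'qd',abs(o['qd']).max().round(2)); return o
E
python3 -c "
from h import *
st()"
```

```text
2.3 pos [516.7   9.5 247.6] yang -73.87 tilt z of y,z [-2.13  0.1 ] q [  0.    1.    5.9  95.5   2.  163.9] F [ 0.3 -0.6  0.3] open 85.4 qd 9.56
```

The tilt carries over from call to call: tool y points about 2.1° down. I will level the tool against another limit, with tool y pointing radially outward and the arm raised until q4 nears its limit.

Call:
jog_arm --deltas '[{"fingers": 1, "x": -15, "y": 0, "z": 30, "twist": 8}, {"fingers": 1, "x": -30, "y": 0, "z": 60, "twist": 16}, {"fingers": 1, "x": -45, "y": 0, "z": 90, "twist": 24}, {"fingers": 1, "x": -60, "y": 0, "z": 120, "twist": 32}, {"fingers": 1, "x": -75, "y": 0, "z": 150, "twist": 40}, {"fingers": 1, "x": -90, "y": 0, "z": 170, "twist": 48}, {"fingers": 1, "x": -100, "y": 0, "z": 190, "twist": 56}, {"fingers": 1, "x": -100, "y": 0, "z": 210, "twist": 64}, {"fingers": 1, "x": -100, "y": 0, "z": 220, "twist": 73}, {"fingers": 1, "x": -100, "y": 0, "z": 220, "twist": 73}]'

```text
time: 3.3
ee_pos: [0.4165, 0.0094, 0.469]
tcp_rot: [-87.2, 88.0, -178.2]
wrist_force: [-0.0, 0.3, 0.2]
opening: 0.0852
```

```bash
python3 -c "
from h import *
st()"
```

```text
3.3 pos [416.5   9.4 469. ] yang -0.96 tilt z of y,z [-1.98  0.1 ] q [  1.3   0.9  32.3 123.4  -0.   92.3] F [-0.   0.3  0.2] open 85.2 qd 4.69
```

Call:
jog_arm --deltas '[{"fingers": 1, "x": 0, "y": 0, "z": 40, "twist": 1}, {"fingers": 1, "x": 0, "y": 0, "z": 70, "twist": 1}, {"fingers": 1, "x": 0, "y": 0, "z": 70, "twist": 1}]'

```text
time: 3.6
ee_pos: [0.415, 0.0092, 0.5241]
tcp_rot: [-85.2, 89.2, -175.5]
wrist_force: [0.2, -0.2, -0.1]
opening: 0.0855
```

```bash
python3 -c "
from h import *
st()"
```

```text
3.6 pos [415.    9.2 524.1] yang -0.35 tilt z of y,z [-0.81  0.07] q [  1.3   6.1  45.7 130.4  -0.   91.7] F [ 0.2 -0.2 -0.1] open 85.5 qd 3.98
```

Pushing against the limit works: the tilt is down to -0.8°. A little more.

Call:
jog_arm --deltas '[{"fingers": 1, "x": 0, "y": 0, "z": 20, "twist": 0}, {"fingers": 1, "x": 0, "y": 0, "z": 20, "twist": 0}]'

```text
time: 3.8
ee_pos: [0.4129, 0.0091, 0.5303]
tcp_rot: [59.6, 89.9, -30.9]
wrist_force: [0.1, 0.8, -0.2]
opening: 0.0853
```

```bash
python3 -c "
from h import *
st()"
```

```text
3.8 pos [412.9   9.1 530.3] yang -0.53 tilt z of y,z [0.07 0.04] q [  1.3   5.7  46.2 130.5  -0.   91.8] F [ 0.1  0.8 -0.2] open 85.3 qd 1.35
```

Call:
jog_arm --deltas '[{"fingers": 1, "x": 10, "y": 10, "z": -35, "twist": 8}, {"fingers": 1, "x": 20, "y": 25, "z": -75, "twist": 16}, {"fingers": 1, "x": 30, "y": 40, "z": -115, "twist": 24}, {"fingers": 1, "x": 45, "y": 55, "z": -150, "twist": 32}, {"fingers": 1, "x": 60, "y": 75, "z": -180, "twist": 40}, {"fingers": 1, "x": 75, "y": 95, "z": -210, "twist": 48}, {"fingers": 1, "x": 90, "y": 115, "z": -240, "twist": 56}, {"fingers": 1, "x": 105, "y": 130, "z": -265, "twist": 64}, {"fingers": 1, "x": 107, "y": 141, "z": -280, "twist": 72}, {"fingers": 1, "x": 107, "y": 141, "z": -280, "twist": 80}]'

```text
time: 4.8
ee_pos: [0.5187, 0.1508, 0.2462]
tcp_rot: [-166.1, 89.7, -176.3]
wrist_force: [0.0, 0.3, -0.3]
opening: 0.0851
```

Call:
jog_arm --deltas '[{"fingers": 1, "x": 0, "y": 0, "z": 0, "twist": 7}, {"fingers": 1, "x": 0, "y": 0, "z": 0, "twist": 7}]'

```text
time: 5.0
ee_pos: [0.5178, 0.1508, 0.2447]
tcp_rot: [-164.5, 89.6, -167.7]
wrist_force: [0.3, 0.5, 0.0]
opening: 0.0856
```

```bash
python3 -c "
from h import *
st();shot('w2')"
```

```text
5.0 pos [517.8 150.8 244.7] yang 86.81 tilt z of y,z [-0.12 -0.42] q [16.2  3.8  8.5 95.1  0.  19.4] F [0.3 0.5 0. ] open 85.6 qd 8.11
```

View pics/w2.png

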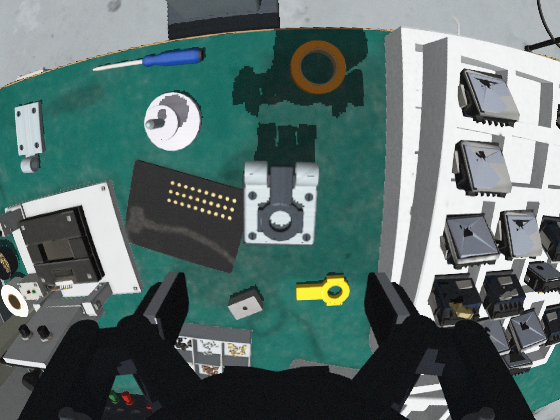

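The wrist view is now seen from the half-turned tool. The gauge eye is at about (281,220), the jamb knuckles are at (258,173) and (305,172), the post is at (172,122) and the leaf is at (30,137).

```bash
python3 - <<'E'
from h import *
im=cv2.imread("pics/w2.png")
cv2.imwrite("pics/w2a.png",cv2.resize(im[145:255,235:330],None,fx=6,fy=5.4,interpolation=cv2.INTER_CUBIC))
cv2.imwrite("pics/w2a.png",cv2.resize(im[150:255,230:330],None,fx=5.6,fy=5.6,interpolation=cv2.INTER_CUBIC))
cv2.imwrite("pics/w2b.png",cv2.resize(im[80:165,130:215],None,fx=6,fy=6,interpolation=cv2.INTER_CUBIC))
E
```

```text
(no output)
```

View pics/w2a.png

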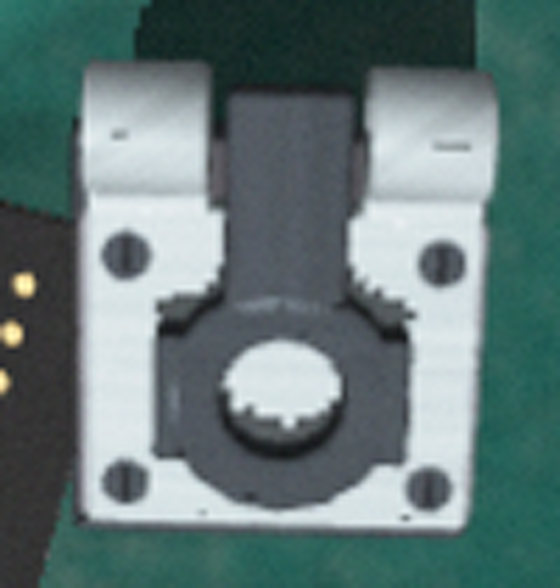

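View pics/w2b.png

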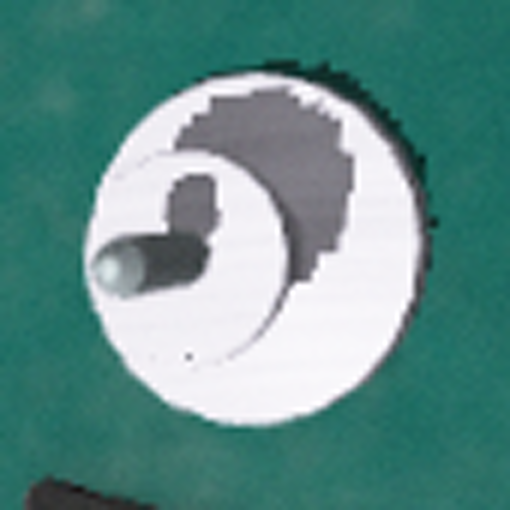

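```bash
cat > m2.py <<'E'
from h import *
import pickle
o,c=pickle.load(open("pics/w2.pkl","rb"))
def W(x,y,z,s=5.6,ox=230,oy=150): return (onplane(*wray(c,o,(x+.5)/s-.5+ox,(y+.5)/s-.5+oy),z)*1000).round(1)[:2]
eye=W(281,396,.092); print("eye",eye)
TL,TR=W(230,94,.092),W(352,94,.092); print("tongue end",TL,TR,"mid",(TL+TR)/2)
v=eye-(TL+TR)/2; print("yaw gauge",np.degrees(np.arctan2(v[1],v[0])),np.linalg.norm(v))
cl=[W(158,335,.092),W(158,455,.092)];cr=[W(409,340,.092),W(409,462,.092)]
for q in (cl,cr): d=q[1]-q[0];print("cheek",q,np.degrees(np.arctan2(d[1],d[0])))
print("cheek mid",(cl[0]+cl[1]+cr[0]+cr[1])/4)
b=[W(*p,.082) for p in [(126,255),(442,263),(124,481),(429,488)]]; print("bolts",b)
d=(b[2]+b[3]-b[0]-b[1])/2; e=(b[0]+b[2]-b[1]-b[3])/2
print("jamb yaw",np.degrees(np.arctan2(d[1],d[0])),np.degrees(np.arctan2(e[1],e[0])),"mid",sum(b)/4)
g=[W(213,140,.093),W(365,145,.093)]; print("gap faces",g,(g[0]+g[1])/2, np.linalg.norm(g[0]-g[1]))
P=lambda x,y,z:W(x,y,z,6,130,80)
print("post foot",[P(*p,.013) for p in [(87,255),(423,240),(253,425),(262,73)]], "pin tip",P(112,272,.080))
t=pickle  # nothing
E
python3 m2.py
```

```text
eye [535.  153.2]
tongue end [485.4 148. ] [486.4 166.8] mid [485.9 157.4]
yaw gauge -4.8891630830513435 49.27930600160683
cheek [array([523.6, 134.1]), array([544.1, 132.5])] -4.462818472040509
cheek [array([526.7, 174.2]), array([547.7, 173.5])] -1.9091524329963452
cheek mid [535.525 153.575]
bolts [array([512.7, 129. ]), array([516.9, 180.7]), array([552.4, 125.5]), array([556.6, 177.5])]
jamb yaw -4.8233558739134486 -94.6310128083741 mid [534.65  153.175]
gap faces [array([492.3, 144.9]), array([494.3, 168.4])] [493.3  156.65] 23.58495283014151
post foot [array([435.8,   3.8]), array([440.7,  71. ]), array([472.2,  34.4]), array([405.9,  42.6])] pin tip [439.4  36.4]
```

Call:
jog_arm --deltas '[{"fingers": 0.62, "x": 17, "y": 2.2, "z": -30, "twist": -1.5}, {"fingers": 0.62, "x": 17, "y": 2.2, "z": -70, "twist": -1.5}, {"fingers": 0.62, "x": 17, "y": 2.2, "z": -110, "twist": -1.5}, {"fingers": 0.62, "x": 17, "y": 2.2, "z": -130, "twist": -1.5}, {"fingers": 0.62, "x": 17, "y": 2.2, "z": -130, "twist": -1.5}]'

```text
time: 5.55
ee_pos: [0.5331, 0.1522, 0.1119]
tcp_rot: [-162.2, 89.3, -167.4]
wrist_force: [-0.9, -1.2, -0.5]
opening: 0.0528
```

```bash
python3 -c "
from h import *
st();shot('w3');o,c=shot('s3','scene',(150,200,290,305),5)"
```

```text
5.55 pos [533.1 152.2 111.9] yang 84.81 tilt z of y,z [-0.21 -0.66] q [15.9  5.8 -4.2 80.8  0.  21.1] F [-0.9 -1.2 -0.5] open 52.8 qd 4.73
```

View pics/w3.png

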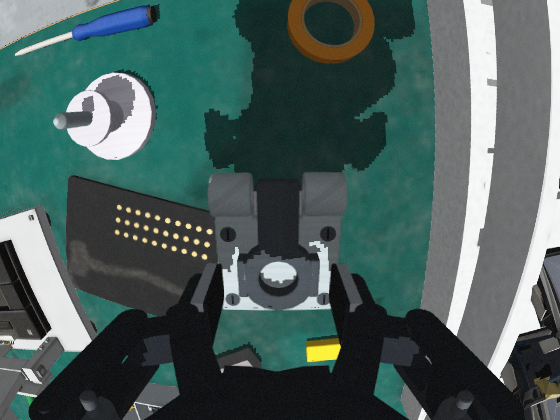

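View pics/s3.png

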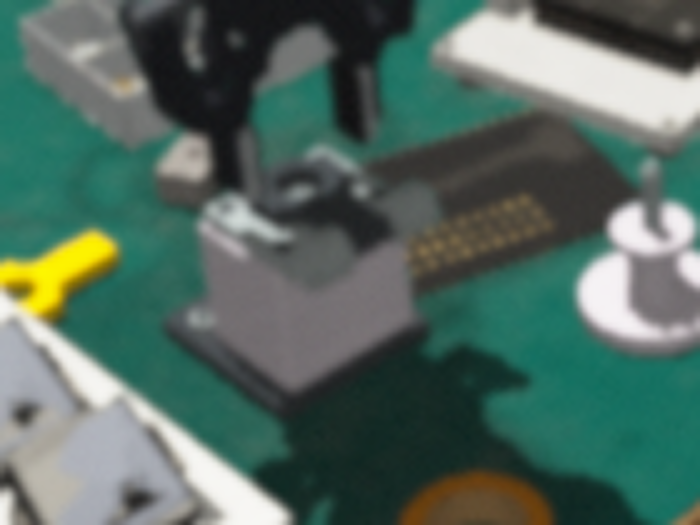

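The fingers straddle the gauge: the eye is at (279,270) and the inner finger faces are at about 222 and 337. Lowering.

Call:
jog_arm --deltas '[{"fingers": 0.62, "x": 2, "y": 0.8, "z": -5, "twist": 0.4}, {"fingers": 0.62, "x": 2, "y": 0.8, "z": -10, "twist": 0.4}, {"fingers": 0.62, "x": 2, "y": 0.8, "z": -10, "twist": 0.4}, {"fingers": 0.62, "x": 2, "y": 0.8, "z": -10, "twist": 0.4}]'

```text
time: 6.05
ee_pos: [0.537, 0.1536, 0.1063]
tcp_rot: [-165.4, 89.6, -170.1]
wrist_force: [0.1, 0.7, -0.3]
opening: 0.0526
```

```bash
python3 -c "
from h import *
st();shot('w4',crop=(180,180,380,330),s=4)"
```

```text
6.05 pos [537.  153.6 106.3] yang 85.28 tilt z of y,z [-0.09 -0.34] q [15.9  6.1 -4.4 79.8  0.  20.7] F [ 0.1  0.7 -0.3] open 52.6 qd 0.1
```

View pics/w4.png

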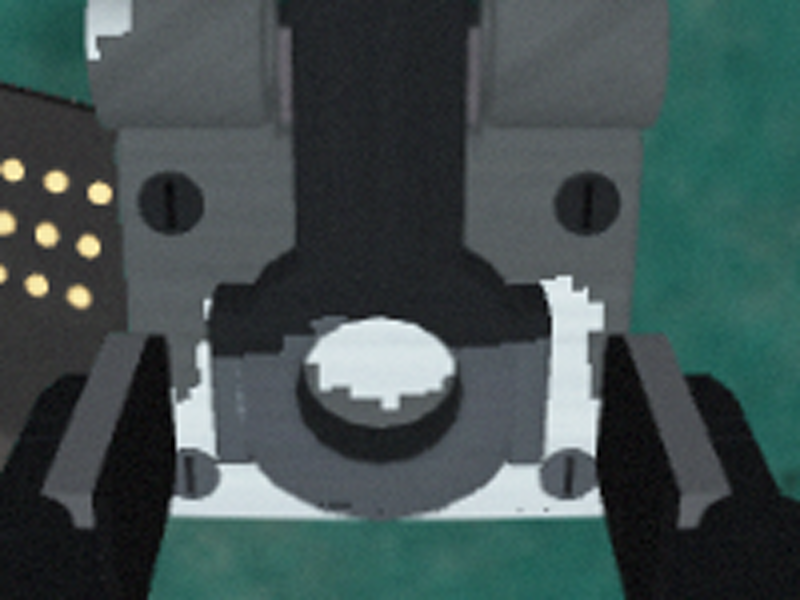

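Call:
jog_arm --deltas '[{"fingers": 0.62, "x": -2, "y": -0.6, "z": -3, "twist": 0}, {"fingers": 0.62, "x": -2, "y": -0.6, "z": -5, "twist": 0}, {"fingers": 0.62, "x": -2, "y": -0.6, "z": -5, "twist": 0}]'

```text
time: 6.4
ee_pos: [0.5349, 0.1529, 0.101]
tcp_rot: [-164.6, 89.6, -169.3]
wrist_force: [0.3, 1.0, 0.1]
opening: 0.053
```

```bash
python3 -c "
from h import *
st()"
```

```text
6.4 pos [534.9 152.9 101. ] yang 85.28 tilt z of y,z [-0.1  -0.36] q [15.9  5.9 -5.3 79.3  0.  20.7] F [0.3 1.  0.1] open 53.0 qd 0.39
```

Call:
jog_arm --deltas '[{"fingers": 0.45, "x": 0, "y": 0, "z": 0, "twist": 0}, {"fingers": 0.3, "x": 0, "y": 0, "z": 0, "twist": 0}, {"fingers": 0.3, "x": 0, "y": 0, "z": 0, "twist": 0}, {"fingers": 0.3, "x": 0, "y": 0, "z": 0, "twist": 0}]' --grip_force 40

```text
time: 6.8
ee_pos: [0.535, 0.153, 0.1013]
tcp_rot: [-165.3, 89.7, -170.0]
wrist_force: [-1.4, -0.6, 4.3]
opening: 0.0405
```

```bash
python3 -c "
from h import *
st()"
```

```text
6.8 pos [535.  153.  101.3] yang 85.29 tilt z of y,z [-0.09 -0.33] q [15.9  5.8 -5.2 79.3  0.  20.7] F [-1.4 -0.6  4.3] open 40.5 qd 0.12
```

Call:
jog_arm --deltas '[{"fingers": 0.3, "x": 0, "y": 0, "z": 8, "twist": 0}, {"fingers": 0.3, "x": 0, "y": 0, "z": 20, "twist": 0}, {"fingers": 0.3, "x": 0, "y": 0, "z": 40, "twist": 0}, {"fingers": 0.3, "x": 0, "y": 0, "z": 55, "twist": 0}, {"fingers": 0.3, "x": -15, "y": -20, "z": 60, "twist": 0}, {"fingers": 0.3, "x": -40, "y": -50, "z": 60, "twist": 0}, {"fingers": 0.3, "x": -65, "y": -80, "z": 60, "twist": 0}, {"fingers": 0.3, "x": -85, "y": -105, "z": 60, "twist": 0}, {"fingers": 0.3, "x": -95, "y": -117, "z": 60, "twist": 0}, {"fingers": 0.3, "x": -95, "y": -117, "z": 60, "twist": 0}]'

```text
time: 7.8
ee_pos: [0.4396, 0.035, 0.1624]
tcp_rot: [-162.7, 89.7, -167.5]
wrist_force: [0.6, 0.4, 0.2]
opening: 0.0404
```

```bash
python3 -c "
from h import *
st();shot('w5');shot('s5','scene',(190,180,330,285),5);st()"
```

```text
7.8 pos [439.6  35.  162.4] yang 85.18 tilt z of y,z [-0.08 -0.25] q [  4.6 -10.6 -14.4  86.5  -0.    9.4] F [0.6 0.4 0.2] open 40.4 qd 2.33
7.9 pos [440.6  36.2 161.9] yang 85.25 tilt z of y,z [-0.06 -0.26] q [  4.7 -10.4 -14.3  86.4  -0.    9.5] F [ 0.3  0.1 -1.1] open 40.5 qd 1.09
```

View pics/w5.png

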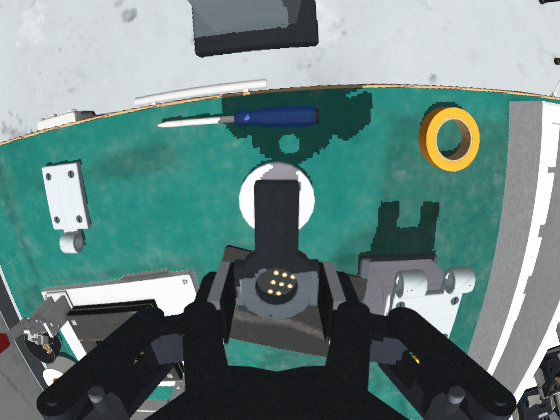

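View pics/s5.png

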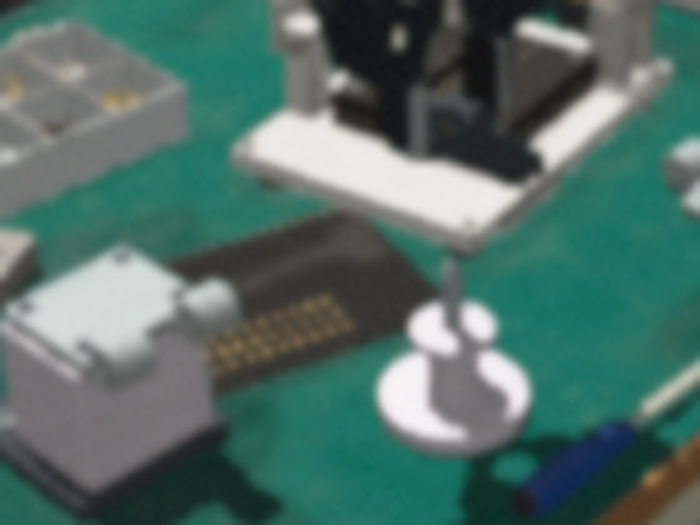

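```bash
python3 - <<'E'
from h import *
import pickle
o,c=pickle.load(open("pics/w5.pkl","rb"))
z=o["ee_pos"][2]
print("TCP",o["ee_pos"]*1000)
for s,zz in (((276,283.5),z-.0093),):
    print("eye",onplane(*wray(c,o,*s),zz)*1000)
o2,s5=pickle.load(open("pics/s5.pkl","rb"))
S=lambda x,y,z:(pt(s5,(x+.5)/5-.5+190,(y+.5)/5-.5+180,z)*1000).round(1)
print("pin tip scene",S(452,262,.080), "foot",(S(376,395,.013)+S(531,390,.013))/2,"seat",(S(407,328,.046)+S(497,328,.046))/2)
# foot in w5
im=c["image"][:,:,::-1]; m=(im.min(2)>120).astype(np.uint8); m[:,:235]=0;m[:,320:]=0;m[:155]=0;m[245:]=0
ys,xs=np.nonzero(m);
pts=np.array([onplane(*wray(c,o,x,y),.013)[:2]*1000 for x,y in zip(xs,ys)],np.float32)
print(cv2.minEnclosingCircle(pts))
# jamb check from w2 foot
o,c=pickle.load(open("pics/w2.pkl","rb")); im=c["image"]
m=(im.min(2)>150).astype(np.uint8); m[:, :140]=0;m[:,205:]=0;m[:85]=0;m[155:]=0
ys,xs=np.nonzero(m);pts=np.array([onplane(*wray(c,o,x,y),.013)[:2]*1000 for x,y in zip(xs,ys)],np.float32)
print(cv2.minEnclosingCircle(pts))
E
```

```text
TCP [439.57181598  35.00977176 162.35964396]
eye [438.47223966  35.51082493 153.05964396]
pin tip scene [441.7  33.7  80. ] foot [437.7  38.8  13. ] seat [440.5  35.8  46. ]
((437.4031982421875, 35.578243255615234), 33.81703186035156)
((438.8993225097656, 36.89286422729492), 33.544593811035156)
```

Call:
jog_arm --deltas '[{"fingers": 0.3, "x": -1, "y": 0, "z": -30, "twist": 0}, {"fingers": 0.3, "x": -1, "y": 0, "z": -50, "twist": 0}, {"fingers": 0.3, "x": -1, "y": 0, "z": -54, "twist": 0}, {"fingers": 0.3, "x": -1, "y": 0, "z": -54, "twist": 0}]'

```text
time: 8.3
ee_pos: [0.4398, 0.0368, 0.1076]
tcp_rot: [-169.0, 89.7, -173.7]
wrist_force: [-0.3, 0.2, -0.3]
opening: 0.0404
```

```bash
python3 -c "
from h import *
shot('w6',crop=(180,180,380,330),s=4);shot('s6','scene',(220,180,360,285),5);st()"
```

```text
8.4 pos [440.4  36.6 108.9] yang 85.29 tilt z of y,z [-0.05 -0.2 ] q [  4.8 -10.1 -19.9  80.5  -0.    9.5] F [ 0.2 -0.5 -0.9] open 41.1 qd 0.48
```

View pics/w6.png

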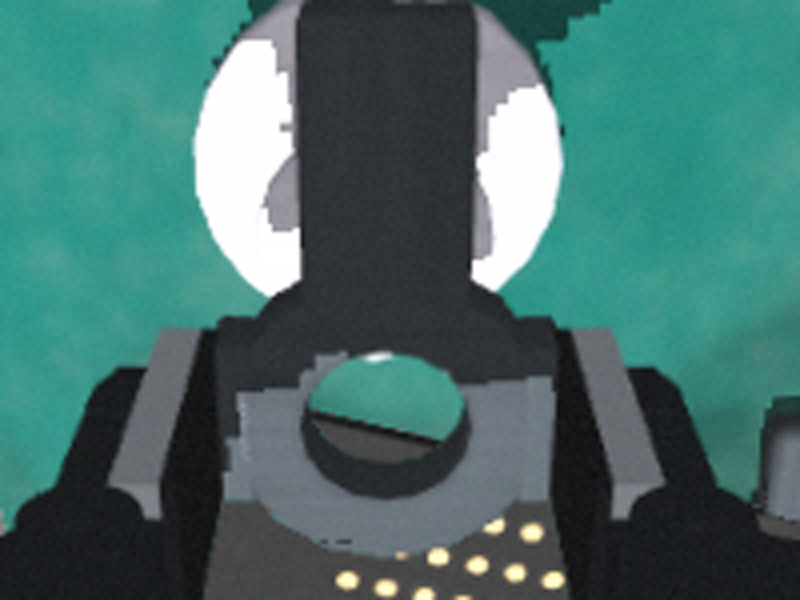

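View pics/s6.png

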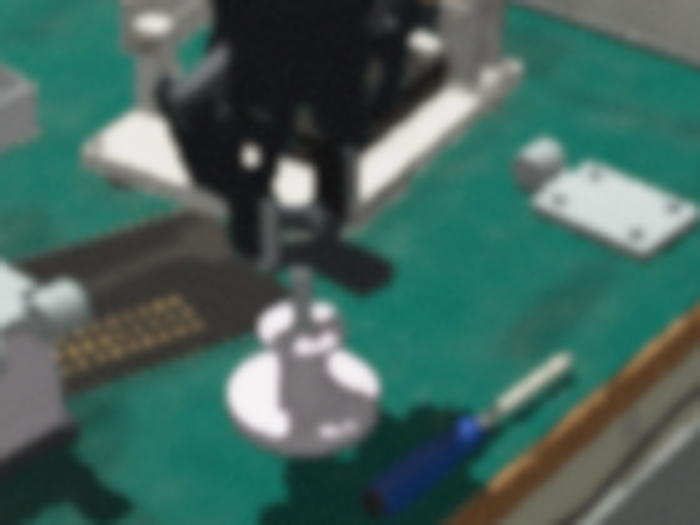

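```bash
python3 - <<'E'
from h import *
import pickle
o,c=pickle.load(open("pics/w6.pkl","rb")); print(o["ee_pos"]*1000)
z=o["ee_pos"][2]
print("pin tip",onplane(*wray(c,o,180+380/4,180+357/4),.081)*1000)
print("eye top",onplane(*wray(c,o,180+386/4,180+424/4),z-.0093)*1000)
E
```

```text
[439.78133092  36.79761611 107.6173402 ]
pin tip [440.09042856  36.62075836  81.        ]
eye top [440.08206752  37.42141621  98.3173402 ]
```

Pin and eye line up to about 1–2 mm, well inside the 5 mm clearance. Lowering.

Call:
jog_arm --deltas '[{"fingers": 0.3, "x": -1, "y": -0.5, "z": -10, "twist": 0}, {"fingers": 0.3, "x": -1, "y": -0.5, "z": -22, "twist": 0}, {"fingers": 0.3, "x": -1, "y": -0.5, "z": -34, "twist": 0}, {"fingers": 0.3, "x": -1, "y": -0.5, "z": -42, "twist": 0}, {"fingers": 0.3, "x": -1, "y": -0.5, "z": -42, "twist": 0}, {"fingers": 0.3, "x": -1, "y": -0.5, "z": -42, "twist": 0}]'

```text
time: 9.0
ee_pos: [0.4392, 0.0361, 0.0664]
tcp_rot: [-167.6, 89.8, -172.3]
wrist_force: [0.2, -0.3, -1.3]
opening: 0.0405
```

```bash
python3 -c "
from h import *
shot('w7',crop=(180,180,380,330),s=4);shot('s7','scene',(220,180,360,285),5);st()"
```

```text
9.1 pos [439.3  36.1  66.7] yang 85.28 tilt z of y,z [-0.05 -0.22] q [  4.7  -9.4 -24.   75.7  -0.    9.4] F [-0.5  0.4 -1.5] open 40.4 qd 0.17
```

View pics/w7.png

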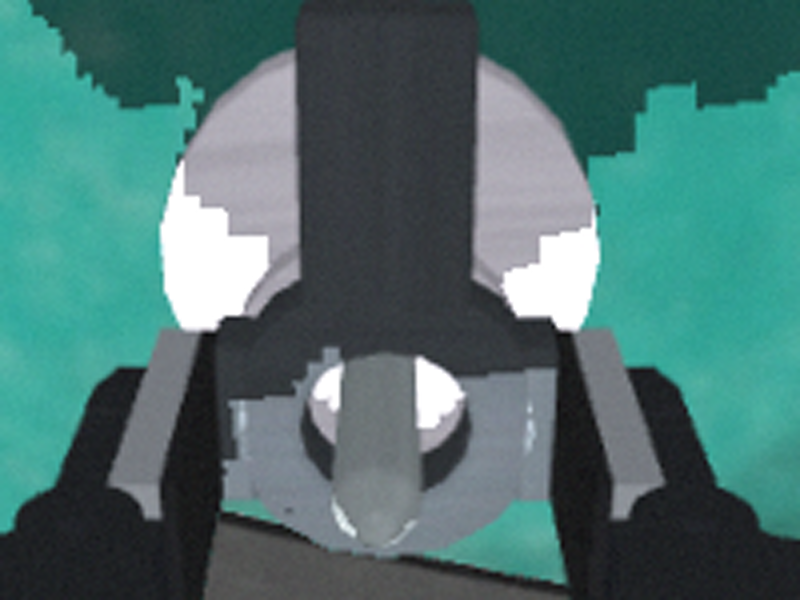

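View pics/s7.png

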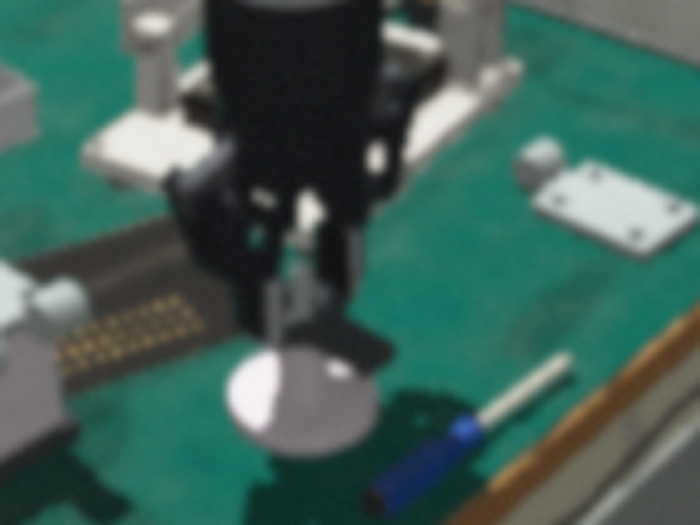

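The pin comes up through the eye in both views. Lowering the last millimetre and releasing.

Call:
jog_arm --deltas '[{"fingers": 0.3, "x": 0, "y": 0, "z": -1.2, "twist": 0}, {"fingers": 0.3, "x": 0, "y": 0, "z": -1.2, "twist": 0}, {"fingers": 0.6, "x": 0, "y": 0, "z": -1.2, "twist": 0}, {"fingers": 0.7, "x": 0, "y": 0, "z": -1.2, "twist": 0}, {"fingers": 0.7, "x": 0, "y": 0, "z": -1.2, "twist": 0}, {"fingers": 0.7, "x": 0, "y": 0, "z": -1.2, "twist": 0}]'

```text
time: 9.7
ee_pos: [0.4393, 0.0361, 0.0655]
tcp_rot: [-167.3, 89.8, -172.0]
wrist_force: [-0.8, 0.7, 0.1]
opening: 0.0596
```

```bash
python3 -c "
from h import *
shot('w8',crop=(180,180,380,330),s=4);st()"
```

```text
9.75 pos [439.3  36.1  65.5] yang 85.28 tilt z of y,z [-0.05 -0.21] q [  4.7  -9.4 -24.1  75.5  -0.    9.4] F [0.2 0.2 0.9] open 59.4 qd 0.13
```

View pics/w8.png

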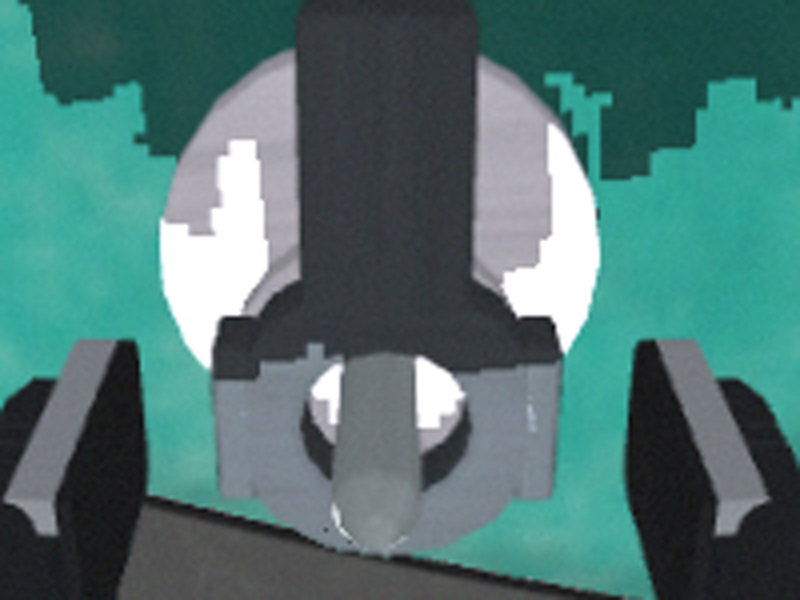

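Released, and the gauge is flat on the seat with the pin through its eye. Next, straight up and over to the leaf.

Call:
jog_arm --deltas '[{"fingers": 0.7, "x": 0, "y": 0, "z": 15, "twist": 0}, {"fingers": 0.7, "x": 0, "y": 0, "z": 40, "twist": 0}, {"fingers": 0.8, "x": 0, "y": 0, "z": 75, "twist": 0}, {"fingers": 0.9, "x": 0, "y": 0, "z": 105, "twist": 0}, {"fingers": 1, "x": 0, "y": -35, "z": 120, "twist": 0.5}, {"fingers": 1, "x": -5, "y": -75, "z": 130, "twist": 1}, {"fingers": 1, "x": -10, "y": -120, "z": 130, "twist": 2}, {"fingers": 1, "x": -15, "y": -165, "z": 130, "twist": 2}, {"fingers": 1, "x": -18, "y": -205, "z": 130, "twist": 2}, {"fingers": 1, "x": -18, "y": -223, "z": 130, "twist": 2}]'

```text
time: 10.75
ee_pos: [0.4207, -0.1897, 0.1955]
tcp_rot: [-158.9, 89.8, -161.7]
wrist_force: [0.1, 1.8, -0.5]
opening: 0.0854
```

Call:
jog_arm --deltas '[{"fingers": 1, "x": 0, "y": 0, "z": 0, "twist": 0}, {"fingers": 1, "x": 0, "y": 0, "z": 0, "twist": 0}]'

```text
time: 10.95
ee_pos: [0.4205, -0.1898, 0.1954]
tcp_rot: [-164.8, 89.8, -167.7]
wrist_force: [-0.4, -0.2, -0.4]
opening: 0.085
```

```bash
python3 -c "
from h import *
st();shot('w9');st();shot('t9','top',(155,175,285,290),5)"
```

```text
10.95 pos [ 420.5 -189.8  195.4] yang 87.07 tilt z of y,z [-0.06 -0.23] q [-24.2  -7.7  -8.2  89.7  -0.1 -21.3] F [-0.4 -0.2 -0.4] open 85.0 qd 1.79
11.0 pos [ 420.6 -189.2  195.5] yang 87.13 tilt z of y,z [-0.06 -0.22] q [-24.1  -7.7  -8.2  89.7  -0.1 -21.3] F [ 0.4 -0.3  0.1] open 85.6 qd 1.04
```

View pics/w9.png

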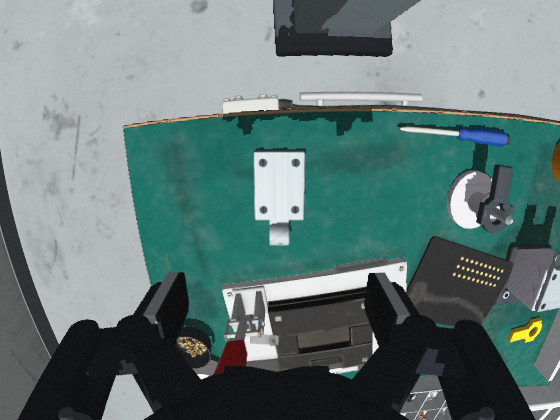

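View pics/t9.png

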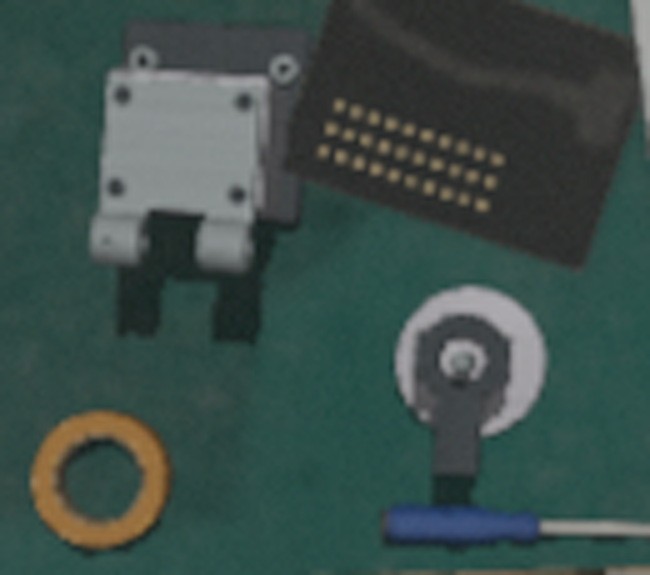

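The gauge is on the post: its ring surrounds the pin at (463,362) in the zoomed top view. The wrist view shows the leaf plate at (280,186) and its knuckle at (280,233).

```bash
python3 - <<'E'
from h import *
import pickle
o,c=pickle.load(open("pics/w9.pkl","rb")); print(o["ee_pos"]*1000)
im=c["image"].astype(int)
m=((im[:,:,1]-im[:,:,0]<25)&(im.min(2)>110)).astype(np.uint8); m[:135]=0;m[250:]=0;m[:,:235]=0;m[:,:235]=0;m[:,325:]=0
mm=cv2.morphologyEx(m,cv2.MORPH_CLOSE,np.ones((7,7)))
cs,_=cv2.findContours(mm,cv2.RETR_EXTERNAL,cv2.CHAIN_APPROX_NONE); k=max(cs,key=cv2.contourArea)[:,0,:]
x0,y0,w,h=cv2.boundingRect(k);print(x0,y0,w,h)
cv2.imwrite("pics/w9a.png",cv2.resize(im[140:255,240:320,::-1].astype(np.uint8),None,fx=5,fy=5,interpolation=cv2.INTER_CUBIC))
pl=k[k[:,1]<217]
P=np.array([onplane(*wray(c,o,*p),.008)[:2]*1000 for p in pl],np.float32)
r=cv2.minAreaRect(P);print(r,cv2.boxPoints(r))
kn=k[k[:,1]>226]; Q=np.array([onplane(*wray(c,o,*p),.014)[:2]*1000 for p in kn]); print("knuckle y range",Q[:,1].min(),Q[:,1].max(),"x max",Q[:,0].max(), Q[:,0].min())
for s in (-1,1):
    e=[p for p in P if (p[1]-P[:,1].mean())*s>20 and abs(p[0]-P[:,0].mean())<30]; e=np.array(e)
    f1=np.polyfit(e[:,0],e[:,1],1); print("edge",s,np.degrees(np.arctan(f1[0])),np.polyval(f1,420))
E
```

```text
[ 420.51068101 -189.76345746  195.40482018]
254 152 51 93
((413.42681884765625, -186.3213348388672), (49.52840805053711, 65.14867401123047), 87.08677673339844) [[ 379.636   -209.39801]
 [ 444.70044 -212.70908]
 [ 447.21765 -163.24466]
 [ 382.1532  -159.9336 ]]
knuckle y range -199.1812110326914 -179.6060340738301 x max 474.71404996008283 455.1142550424208
edge -1 -2.892692966942161 -210.9162116872255
edge 1 -1.7727739282872226 -162.46428072753636
```

View pics/w9a.png

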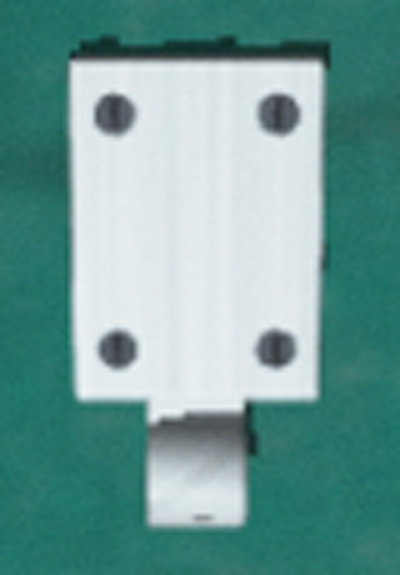

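Call:
jog_arm --deltas '[{"fingers": 0.75, "x": 0.6, "y": 2.6, "z": -40, "twist": 0.5}, {"fingers": 0.75, "x": 0.6, "y": 2.6, "z": -80, "twist": 0.5}, {"fingers": 0.75, "x": 0.6, "y": 2.6, "z": -120, "twist": 0.5}, {"fingers": 0.75, "x": 0.6, "y": 2.6, "z": -150, "twist": 0.5}, {"fingers": 0.75, "x": 0.6, "y": 2.6, "z": -160, "twist": 0.5}, {"fingers": 0.75, "x": 0.6, "y": 2.6, "z": -160, "twist": 0.5}, {"fingers": 0.75, "x": 0.6, "y": 2.6, "z": -160, "twist": 0.5}]'

```text
time: 11.75
ee_pos: [0.4223, -0.1862, 0.0372]
tcp_rot: [-135.5, 89.9, -137.8]
wrist_force: [0.9, 0.1, 0.7]
opening: 0.0644
```

```bash
python3 -c "
from h import *
st();shot('w10');st()"
```

```text
11.75 pos [ 422.3 -186.2   37.2] yang 87.72 tilt z of y,z [-0.1 -0.1] q [-23.7  -5.7 -24.   71.8  -0.1 -21.4] F [0.9 0.1 0.7] open 64.4 qd 0.84
11.8 pos [ 422.5 -186.4   37.5] yang 87.71 tilt z of y,z [-0.12 -0.07] q [-23.7  -5.8 -24.   71.8  -0.1 -21.4] F [-0.   0.1  0.2] open 64.0 qd 0.26
```

View pics/w10.png

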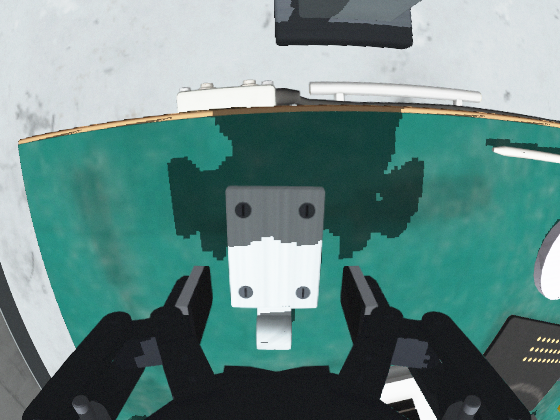

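Call:
jog_arm --deltas '[{"fingers": 0.75, "x": -1, "y": 0, "z": -9, "twist": 0}, {"fingers": 0.75, "x": -1, "y": 0, "z": -16, "twist": 0}, {"fingers": 0.75, "x": -1, "y": 0, "z": -18.5, "twist": 0}, {"fingers": 0.75, "x": -1, "y": 0, "z": -18.5, "twist": 0}, {"fingers": 0.75, "x": -1, "y": 0, "z": -18.5, "twist": 0}]'

```text
time: 12.3
ee_pos: [0.4214, -0.1865, 0.019]
tcp_rot: [-121.9, 89.9, -124.2]
wrist_force: [-0.1, -0.0, 0.0]
opening: 0.064
```

```bash
python3 -c "
from h import *
st();shot('w11',crop=(180,170,380,350),s=4);st()"
```

```text
12.3 pos [ 421.4 -186.5   19. ] yang 87.7 tilt z of y,z [-0.12 -0.07] q [-23.8  -5.2 -25.6  69.6  -0.1 -21.5] F [-0.1 -0.   0. ] open 64.0 qd 0.23
12.35 pos [ 421.5 -186.5   19.1] yang 87.7 tilt z of y,z [-0.12 -0.06] q [-23.8  -5.2 -25.6  69.6  -0.1 -21.5] F [ 0.9 -0.3  0.6] open 64.0 qd 0.18
```

View pics/w11.png

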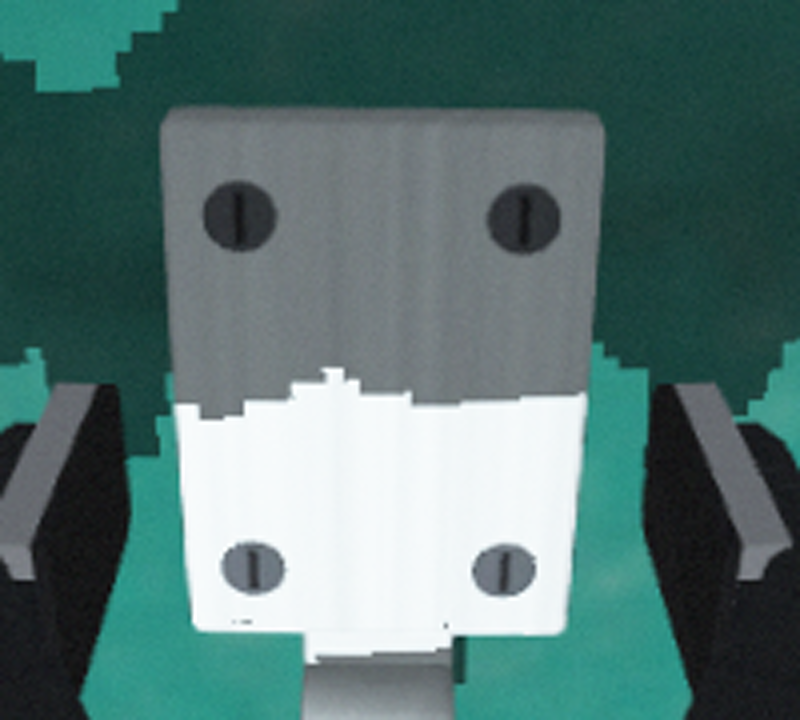

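The leaf is centred between the pads, plate 185–580 against fingers at 125–645 in the zoom. Closing.

Call:
jog_arm --deltas '[{"fingers": 0.6, "x": 0, "y": 0, "z": 0, "twist": 0}, {"fingers": 0.45, "x": 0, "y": 0, "z": 0, "twist": 0}, {"fingers": 0.45, "x": 0, "y": 0, "z": 0, "twist": 0}, {"fingers": 0.45, "x": 0, "y": 0, "z": 0, "twist": 0}, {"fingers": 0.45, "x": 0, "y": 0, "z": 0, "twist": 0}]' --grip_force 60

```text
time: 12.85
ee_pos: [0.4217, -0.1866, 0.02]
tcp_rot: [-98.8, 89.9, -101.1]
wrist_force: [-2.3, 1.0, 7.5]
opening: 0.0468
```

```bash
python3 -c "
from h import *
st()"
```

```text
12.85 pos [ 421.7 -186.6   20. ] yang 87.7 tilt z of y,z [-0.14 -0.02] q [-23.8  -5.2 -25.5  69.7  -0.1 -21.5] F [-2.3  1.   7.5] open 46.8 qd 0.07
```

The leaf is gripped: opening 46.8 mm, and the tips touch the bench with TCP z at 20. Before lifting I take the jamb geometry from the earlier close views.

```bash
python3 - <<'E'
import cv2,pickle
o,c=pickle.load(open("pics/w4.pkl","rb")); im=c["image"][:,:,::-1]
cv2.imwrite("pics/w4a.png",cv2.resize(im[160:260,190:360],None,fx=4.7,fy=4.7,interpolation=cv2.INTER_CUBIC))
o,c=pickle.load(open("pics/t9.pkl","rb")); im=c["image"][:,:,::-1]
cv2.imwrite("pics/t9a.png",cv2.resize(im[185:235,165:220],None,fx=11,fy=11,interpolation=cv2.INTER_CUBIC))
E
```

```text
(no output)
```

View pics/w4a.png

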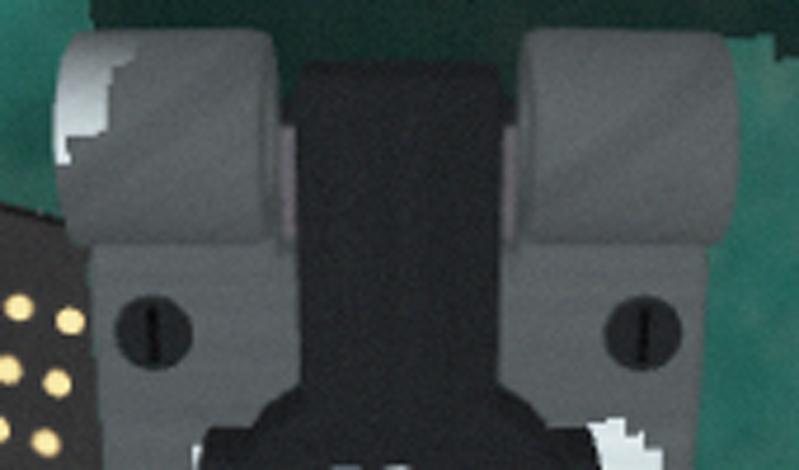

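View pics/t9a.png

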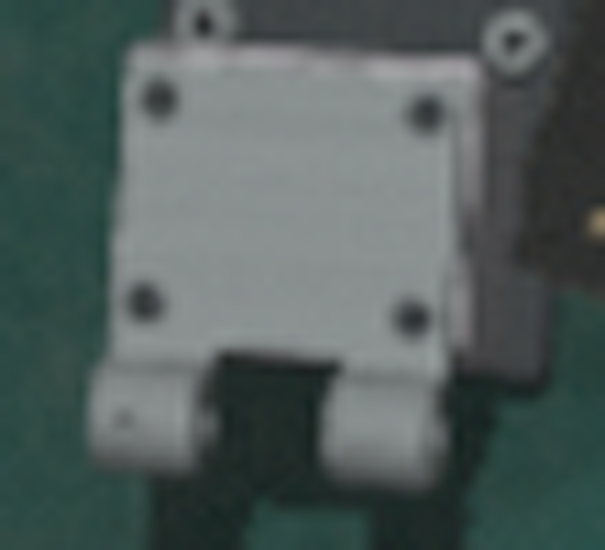

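```bash
python3 -c "
from h import *
shot('w12',crop=(190,170,370,370),s=3);st()"
cat > m3.py <<'E'
from h import *
import pickle
from scipy.optimize import brentq
def axis(c,o,u,v,za,yaw,side):
    p,d=wray(c,o,u,v); ex=np.array([np.cos(yaw),np.sin(yaw),0]); 
    px,pz=p@ex,p[2]; dx,dz=d@ex,d[2]
    # axis x s.t. signed distance = side*11 ; line at height za has x0
    x0=px+dx*(za-pz)/dz
    return x0-side*.011*np.hypot(dx,dz)/abs(dz), onplane(p,d,za)@np.array([-np.sin(yaw),np.cos(yaw),0])
if __name__=="__main__":
    o,c=pickle.load(open("pics/w4.pkl","rb")); yaw=np.radians(-4.7)
    q=lambda x,y:((x+.5)/4.7-.5+190,(y+.5)/4.7-.5+160)
    for p,s in [((165,30),-1),((630,30),-1),((165,241),1),((630,241),1)]: print("axis x'",np.round(np.array(axis(c,o,*q(*p),.085,yaw,s))*1000,1))
    ex=np.array([np.cos(yaw),np.sin(yaw)]);ey=np.array([-ex[1],ex[0]])
    for n,p,z in [("bolts",(154,333),.082),("",(643,333),.082),("knuckle outer",(53,140),.088),("",(740,140),.088),("inner",(277,140),.09),("",(522,140),.09),("cheek L",(200,440),.092),("R",(598,440),.092),("tongue",(298,250),.092),("",(500,250),.092)]:
        w=onplane(*wray(c,o,*q(*p)),z)*1000; print(n,w[:2].round(1),"j:",(w[:2]@ex).round(1),(w[:2]@ey).round(1))
    w=np.array([535,153.]);print("grip TCP j",w@ex,w@ey)
E
python3 m3.py
```

```text
12.9 pos [ 421.7 -186.6   20. ] yang 87.7 tilt z of y,z [-0.14 -0.02] q [-23.8  -5.2 -25.5  69.7  -0.1 -21.5] F [-2.   0.9  6.9] open 46.7 qd 0.09
axis x' [478.6 174. ]
axis x' [478.7 219.3]
axis x' [477.5 173.1]
axis x' [477.6 220.2]
bolts [512.6 129.3] j: 500.3 170.8
 [516.8 180.7] j: 500.3 222.5
knuckle outer [489.4 123.1] j: 477.7 162.8
 [495.  190.3] j: 477.8 230.2
inner [491.  145.5] j: 477.4 185.2
 [492.9 168.8] j: 477.4 208.6
cheek L [520.7 134.4] j: 508.0 176.7
R [524.  174.5] j: 508.0 216.9
tongue [501.5 146.5] j: 487.8 187.1
 [503.1 165.9] j: 487.8 206.5
grip TCP j 520.6644101272534 196.3226223002315
```

View pics/w12.png

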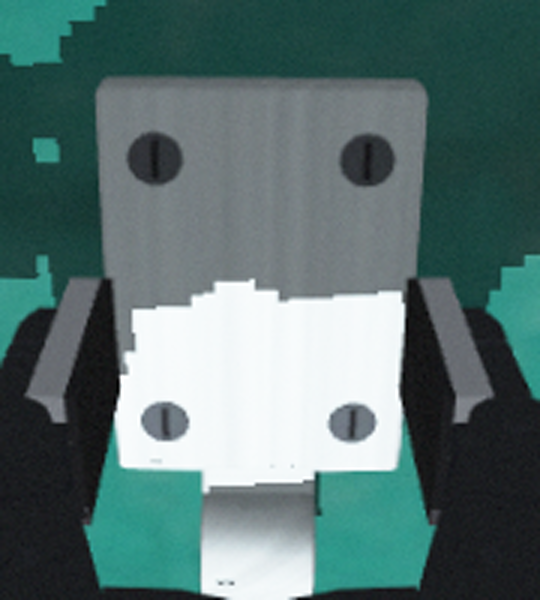

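```bash
cat > m4.py <<'E'
from m3 import *
o,c=pickle.load(open("pics/w12.pkl","rb")); R=Ro.from_euler('xyz',o['tcp_rot'],degrees=True).as_matrix()
yaw=np.arctan2(R[1,1],R[0,1])-np.pi/2; print(np.degrees(yaw))
ex=np.array([np.cos(yaw),np.sin(yaw)]);ey=np.array([-ex[1],ex[0]])
t=o["ee_pos"][:2]*1000
q=lambda x,y:((x+.5)/3-.5+190,(y+.5)/3-.5+170)
for n,p,z in [("back top",(200,98),.008),("",(340,98),.008),("back bot",(200,78),0),("",(340,78),0),("front",(150,468),.008),("",(370,468),.008),("bolt",(155,158),.008),("",(367,160),.008),("",(165,421),.008),("",(352,421),.008),("kn L",(202,550),.018),("kn R",(315,550),.018),("edge L",(98,110),.008),("edge R",(427,110),.008)]:
    w=onplane(*wray(c,o,*q(*p)),z)[:2]*1000-t; print(n,(w@ex).round(1),(w@ey).round(1))
for r,s in ((486,-1),(597,1)):
    a=np.array(axis(c,o,*q(260,r),.011,yaw,s))*1000; print("kn axis",a[0]-t@ex,a[1]-t@ey)
E
python3 m4.py
```

```text
-2.299373041753824
back top -40.4 -8.2
 -40.5 12.3
back bot -41.3 -8.7
 -41.3 12.9
front 27.0 -18.8
 27.0 19.8
bolt -31.1 -15.1
 -30.8 16.6
 16.6 -15.6
 16.6 16.2
kn L 37.5 -9.4
kn R 37.4 10.0
edge L -38.6 -23.4
edge R -38.6 25.3
kn axis 42.59812162994882 0.5460749683021504
kn axis 40.714509601384464 0.5363528032285103
```

```bash
cat > m5.py <<'E'
from m3 import *
o,c=pickle.load(open("pics/t9.pkl","rb"))
def ax(u,v,za,yaw,side):
    p,d=ray_fixed(c,u,v); ex=np.array([np.cos(yaw),np.sin(yaw),0]); px,pz=p@ex,p[2];dx,dz=d@ex,d[2]
    x0=px+dx*(za-pz)/dz
    return (x0-side*.011*np.hypot(dx,dz)/abs(dz))*1000
J=lambda x,y:((x+.5)/11-.5+165,(y+.5)/11-.5+185)
L=lambda x,y:((x+.5)/8-.5+310,(y+.5)/8-.5+215)
yj=np.radians(-4.7); yl=np.radians(-2.4)
print("jamb",[round(ax(*J(*p),.085,yj,s),1) for p,s in [((145,470),-1),((385,487),-1)]])
ex=np.array([np.cos(yj),np.sin(yj)]);ey=np.array([-ex[1],ex[0]])
for p,z in [((160,100),.082),((427,115),.082),((145,303),.082),((411,318),.082),((90,415),.09),((208,425),.085),((322,425),.09),((445,440),.085),((215,356),.082),((340,362),.082)]:
    w=pt(c,*J(*p),z)[:2]*1000; print("j",w.round(1),(w@ex).round(1),(w@ey).round(1))
ex=np.array([np.cos(yl),np.sin(yl)]);ey=np.array([-ex[1],ex[0]])
print("leaf",[round(ax(*L(*p),.011,yl,s),1) for p,s in [((302,104),1)]])
for p,z in [((207,195),.008),((383,201),.008),((207,446),.004),((382,446),.004),((264,140),.018),((341,140),.018)]:
    w=pt(c,*L(*p),z)[:2]*1000; print("l",w.round(1),(w@ex).round(1),(w@ey).round(1))
w=np.array([421.7,-186.6]);print("TCP l",w@ex,w@ey)
E
python3 m5.py
```

```text
jamb [np.float64(480.4), np.float64(479.7)]
j [557.6 176.6] 541.2 221.7
j [553.3 125. ] 541.2 169.9
j [518.2 179.9] 501.7 221.8
j [513.9 128.6] 501.7 170.3
j [496.4 189.1] 479.2 229.1
j [494.1 167.5] 478.7 207.4
j [493.3 144.7] 479.8 184.7
j [490. 122.] 478.4 161.7
j [507.5 166.6] 492.2 207.6
j [505.8 142.5] 492.4 183.4
leaf [np.float64(474.3)]
l [ 452.6 -163.1] 459.0 -144.0
l [ 449.5 -213.4] 458.1 -194.4
l [ 381.2 -161.2] 387.6 -145.1
l [ 379.8 -211.2] 388.3 -195.1
l [ 467.6 -178.6] 474.7 -158.9
l [ 467.1 -200.5] 475.1 -180.7
TCP l 429.1440944385572 -168.77735691884348
```

Call:
jog_arm --deltas '[{"fingers": 0.45, "x": 0, "y": 0, "z": 8, "twist": 0}, {"fingers": 0.45, "x": 0, "y": 0, "z": 30, "twist": 0}, {"fingers": 0.45, "x": 0, "y": 0, "z": 65, "twist": 0}, {"fingers": 0.45, "x": 0, "y": 0, "z": 100, "twist": 0}, {"fingers": 0.45, "x": 0, "y": 10, "z": 130, "twist": 0}, {"fingers": 0.45, "x": 0, "y": 35, "z": 140, "twist": 0}, {"fingers": 0.45, "x": 0, "y": 75, "z": 140, "twist": -1}, {"fingers": 0.45, "x": -4, "y": 115, "z": 140, "twist": -2.4}, {"fingers": 0.45, "x": -8, "y": 155, "z": 140, "twist": -2.4}, {"fingers": 0.45, "x": -12, "y": 180, "z": 140, "twist": -2.4}]'

```text
time: 13.9
ee_pos: [0.4092, -0.0046, 0.1605]
tcp_rot: [-90.6, 89.9, -95.3]
wrist_force: [-0.5, -1.0, -1.8]
opening: 0.0465
```

```bash
python3 -c "
from h import *
st()"
```

```text
13.9 pos [409.2  -4.6 160.5] yang 85.36 tilt z of y,z [-0.12 -0.  ] q [ -0.6 -15.3 -18.4  86.9  -0.1   4.1] F [-0.5 -1.  -1.8] open 46.5 qd 33.28
```

Call:
jog_arm --deltas '[{"fingers": 0.45, "x": 0, "y": 30, "z": 0, "twist": 0}, {"fingers": 0.45, "x": 0, "y": 70, "z": 0, "twist": 0}, {"fingers": 0.45, "x": 0, "y": 110, "z": 0, "twist": 0}, {"fingers": 0.45, "x": 0, "y": 145, "z": 0, "twist": 0}, {"fingers": 0.45, "x": 0, "y": 165, "z": -10, "twist": 0}, {"fingers": 0.45, "x": 0, "y": 168, "z": -30, "twist": 0}, {"fingers": 0.45, "x": 0, "y": 168, "z": -50, "twist": 0}, {"fingers": 0.45, "x": 0, "y": 168, "z": -66, "twist": 0}, {"fingers": 0.45, "x": 0, "y": 168, "z": -66, "twist": 0}, {"fingers": 0.45, "x": 0, "y": 168, "z": -66, "twist": 0}]'

```text
time: 14.9
ee_pos: [0.4092, 0.1634, 0.095]
tcp_rot: [-94.0, 89.9, -98.7]
wrist_force: [-0.2, 0.3, -1.2]
opening: 0.0466
```

```bash
python3 -c "
from h import *
st();shot('w13');shot('s13','scene',(150,190,290,295),5);st()"
```

```text
14.9 pos [409.2 163.4  95. ] yang 85.36 tilt z of y,z [-0.12 -0.01] q [ 21.8 -10.3 -21.5  78.8  -0.1  26.5] F [-0.2  0.3 -1.2] open 46.6 qd 1.15
15.0 pos [409.7 163.5  95.7] yang 85.35 tilt z of y,z [-0.08  0.08] q [ 21.8 -10.3 -21.5  78.8  -0.1  26.5] F [ 0.2 -0.2 -1.9] open 46.9 qd 0.29
```

View pics/w13.png

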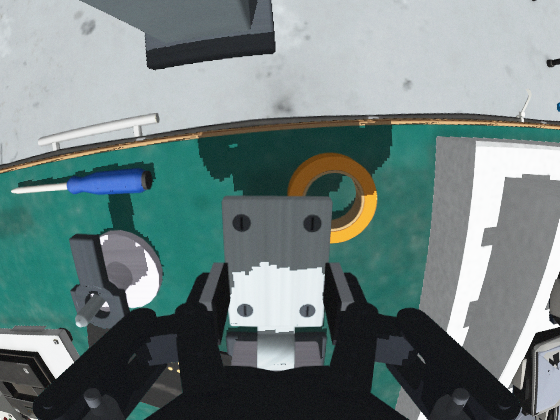

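View pics/s13.png

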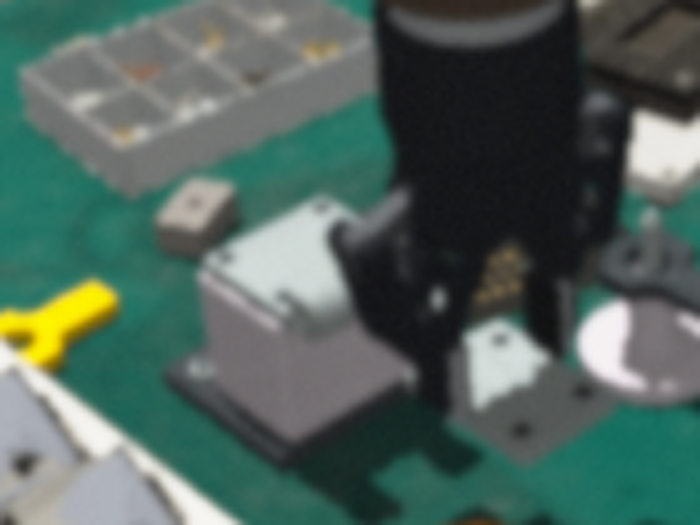

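The leaf is held without droop: its bolts are at the same wrist pixels as on the bench. The gauge is still on the post. Sliding toward the gap, stopping 13 mm short to look.

Call:
jog_arm --deltas '[{"fingers": 0.45, "x": 9, "y": -0.8, "z": -1.7, "twist": 0}, {"fingers": 0.45, "x": 18, "y": -1.6, "z": -1.7, "twist": 0}, {"fingers": 0.45, "x": 26.5, "y": -2.4, "z": -1.7, "twist": 0}, {"fingers": 0.45, "x": 26.5, "y": -2.4, "z": -1.7, "twist": 0}, {"fingers": 0.45, "x": 26.5, "y": -2.4, "z": -1.7, "twist": 0}]'

```text
time: 15.5
ee_pos: [0.4364, 0.161, 0.0938]
tcp_rot: [-66.9, 89.9, -71.5]
wrist_force: [0.8, -0.1, -2.5]
opening: 0.0463
```

```bash
python3 -c "
from h import *
shot('w14',crop=(190,280,370,380),s=4.4);st()"
```

```text
15.55 pos [436.1 161.   93.8] yang 85.33 tilt z of y,z [-0.09  0.04] q [ 20.3  -6.9 -18.7  78.2  -0.1  25. ] F [ 0.4 -0.  -2.5] open 46.8 qd 0.54
```

View pics/w14.png

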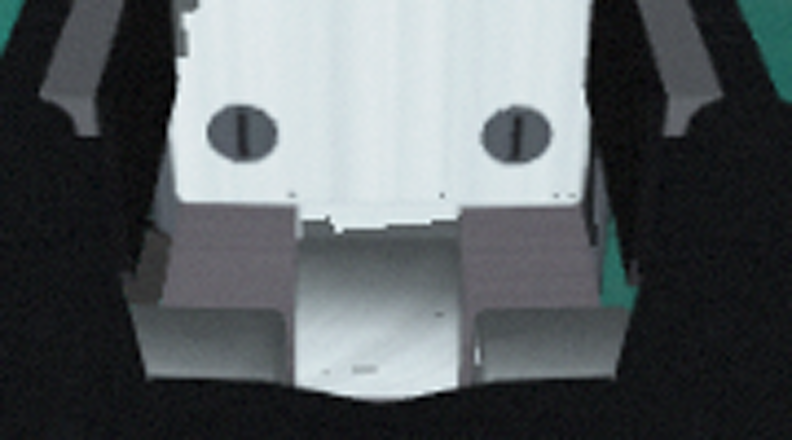

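The gap is visible around the leaf knuckle: clearances are 14 px on the left and 17 px on the right (8 px/mm), so it is centred to about 0.2 mm. Sliding in.

Call:
jog_arm --deltas '[{"fingers": 0.45, "x": 4, "y": -0.2, "z": 0.2, "twist": 0}, {"fingers": 0.45, "x": 8, "y": -0.6, "z": 0.2, "twist": 0}, {"fingers": 0.45, "x": 12, "y": -0.9, "z": 0.2, "twist": 0}, {"fingers": 0.45, "x": 12, "y": -0.9, "z": 0.2, "twist": 0}, {"fingers": 0.45, "x": 12, "y": -0.9, "z": 0.2, "twist": 0}]'

```text
time: 16.05
ee_pos: [0.4481, 0.1601, 0.0939]
tcp_rot: [-75.5, 89.9, -80.2]
wrist_force: [0.3, 0.7, -1.3]
opening: 0.047
```

```bash
python3 -c "
from h import *
shot('w15',crop=(190,280,370,380),s=4.4);shot('s15','scene',(165,205,265,280),7);st()"
```

```text
16.15 pos [448.  160.1  94. ] yang 85.33 tilt z of y,z [-0.1   0.03] q [ 19.7  -5.3 -17.3  78.1  -0.1  24.4] F [ 0.6  0.6 -2. ] open 46.9 qd 0.18
```

View pics/w15.png

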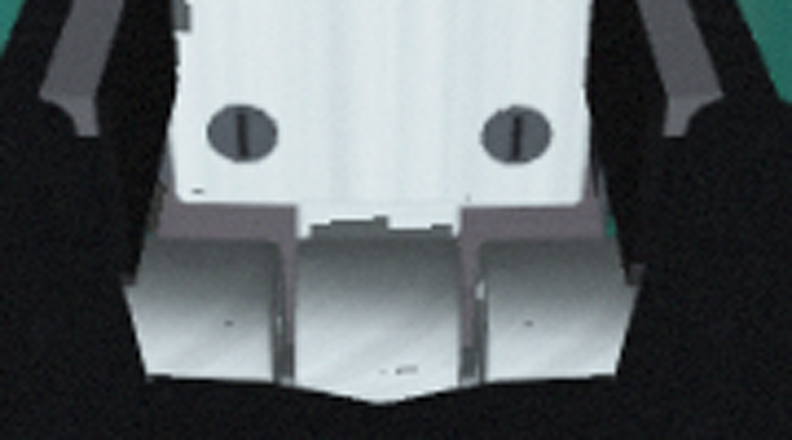

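View pics/s15.png

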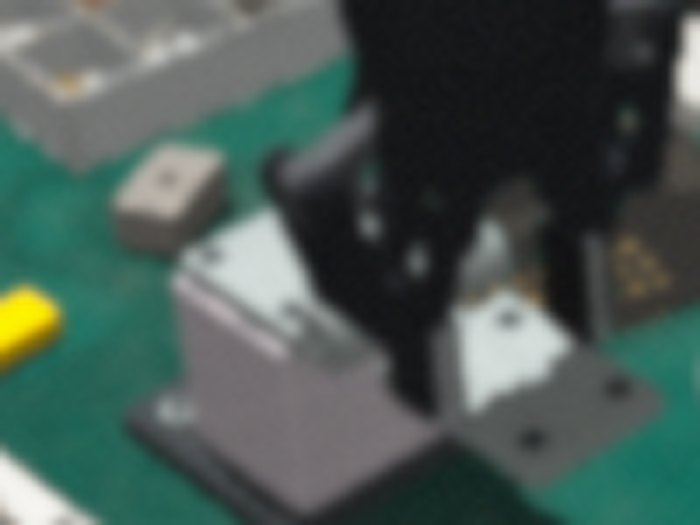

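```bash
cat > m6.py <<'E'
from m3 import *
import sys
o,c=pickle.load(open(f"pics/{sys.argv[1]}.pkl","rb")); yaw=np.radians(-4.7)
ex=np.array([np.cos(yaw),np.sin(yaw)]);ey=np.array([-ex[1],ex[0]])
g=cv2.cvtColor(c["image"],cv2.COLOR_RGB2GRAY).astype(float)
t=o["ee_pos"][:2]*1000
pr={}
xs=np.arange(20,54,1.5)
for n,(a,b) in dict(L=(227,247),M=(262,290),R=(304,326)).items():
    X=[];I=[]
    for v in range(322,372):
        for u in range(a,b):
            w=onplane(*wray(c,o,u,v),.085)[:2]*1000-t; X.append(w@ex); I.append(g[v,u])
    X=np.array(X);I=np.array(I); pr[n]=[I[abs(X-x)<.8].mean() if (abs(X-x)<.8).any() else np.nan for x in xs]
for i,x in enumerate(xs): print(round(x,1),*[round(pr[n][i]) if pr[n][i]==pr[n][i] else '-' for n in "LMR"])
E
python3 m6.py w15
```

```text
20.0 - - -
21.5 224 224 221
23.0 197 224 191
24.5 154 220 176
26.0 100 216 97
27.5 100 149 96
29.0 100 94 97
30.5 82 79 79
32.0 76 82 76
33.5 80 90 81
35.0 87 99 88
36.5 96 109 97
38.0 103 121 106
39.5 112 136 116
41.0 126 151 131
42.5 142 167 146
44.0 156 181 160
45.5 172 194 177
47.0 185 200 191
48.5 194 204 199
50.0 201 209 203
51.5 205 211 207
53.0 210 212 209
```

Comparing shading row by row, the leaf tube sits about 2 mm short of the fixed tubes, toward -x. I move in and recheck.

Call:
jog_arm --deltas '[{"fingers": 0.45, "x": 0.8, "y": 0, "z": 0, "twist": 0}, {"fingers": 0.45, "x": 1.7, "y": 0, "z": 0, "twist": 0}, {"fingers": 0.45, "x": 1.7, "y": 0, "z": 0, "twist": 0}, {"fingers": 0.45, "x": 1.7, "y": 0, "z": 0, "twist": 0}]'

```text
time: 16.55
ee_pos: [0.4498, 0.1601, 0.094]
tcp_rot: [-71.8, 89.9, -76.5]
wrist_force: [0.0, -0.8, -2.0]
opening: 0.0469
```

```bash
python3 -c "
from h import *
shot('w16',crop=(190,280,370,380),s=4.4);st()"; python3 m6.py w16 | sed -n 5,20p; python3 m6.py w14 
```

```text
16.6 pos [449.7 160.1  94. ] yang 85.33 tilt z of y,z [-0.09  0.03] q [ 19.7  -5.1 -17.1  78.1  -0.1  24.3] F [-0.2  0.2 -1.8] open 46.7 qd 0.09
26.0 99 220 96
27.5 99 143 97
29.0 82 94 80
30.5 76 79 76
32.0 80 80 81
33.5 87 90 89
35.0 96 98 97
36.5 104 109 106
38.0 113 120 116
39.5 127 136 132
41.0 143 152 148
42.5 156 166 162
44.0 172 181 178
45.5 186 194 191
47.0 195 198 200
48.5 201 203 203
20.0 - - -
21.5 219 224 195
23.0 199 223 180
24.5 155 221 167
26.0 97 221 93
27.5 98 174 93
29.0 96 98 88
30.5 93 80 91
32.0 94 83 95
33.5 97 93 98
35.0 98 101 97
36.5 98 110 96
38.0 100 121 98
39.5 100 137 96
41.0 97 153 93
42.5 75 167 74
44.0 78 182 77
45.5 81 195 81
47.0 88 202 89
48.5 97 207 98
50.0 105 210 106
51.5 113 211 115
53.0 123 213 125
```

View pics/w16.png

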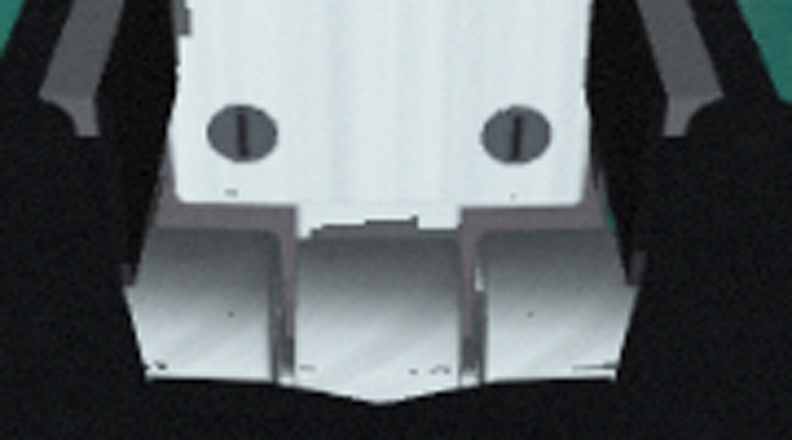

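Call:
jog_arm --deltas '[{"fingers": 0.45, "x": 0.6, "y": 0, "z": 0, "twist": 0}, {"fingers": 0.45, "x": 0.6, "y": 0, "z": 0, "twist": 0}, {"fingers": 0.45, "x": 0.6, "y": 0, "z": 0, "twist": 0}]'

```text
time: 16.9
ee_pos: [0.4503, 0.1601, 0.094]
tcp_rot: [-75.3, 89.9, -79.9]
wrist_force: [0.2, -0.1, -1.9]
opening: 0.0466
```

```bash
python3 -c "
from h import *
shot('w17',crop=(190,280,370,380),s=4.4);shot('s17','scene',(150,180,330,300),4);shot('t17','top',(150,130,420,300),2.9);st()"; python3 m6.py w17 | sed -n 7,20p
```

```text
17.05 pos [450.3 160.1  94. ] yang 85.33 tilt z of y,z [-0.09  0.03] q [ 19.6  -5.1 -17.   78.1  -0.1  24.3] F [-0.1 -0.3 -2.8] open 46.8 qd 0.13
29.0 75 98 75
30.5 78 79 77
32.0 82 82 84
33.5 91 90 92
35.0 99 98 101
36.5 107 109 110
38.0 118 120 123
39.5 133 136 139
41.0 149 152 154
42.5 163 166 168
44.0 178 180 183
45.5 190 194 196
47.0 197 199 201
48.5 204 203 205
```

View pics/w17.png

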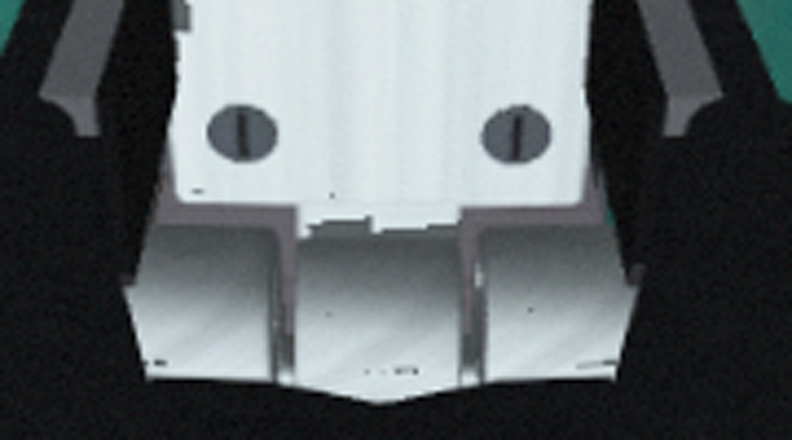

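View pics/s17.png

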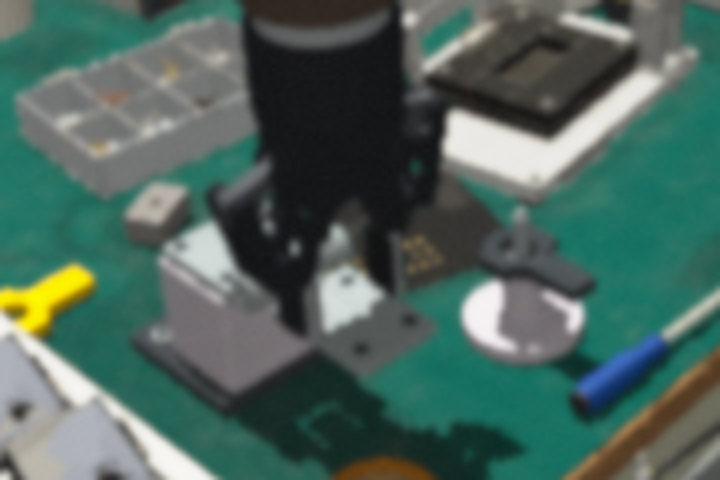

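View pics/t17.png

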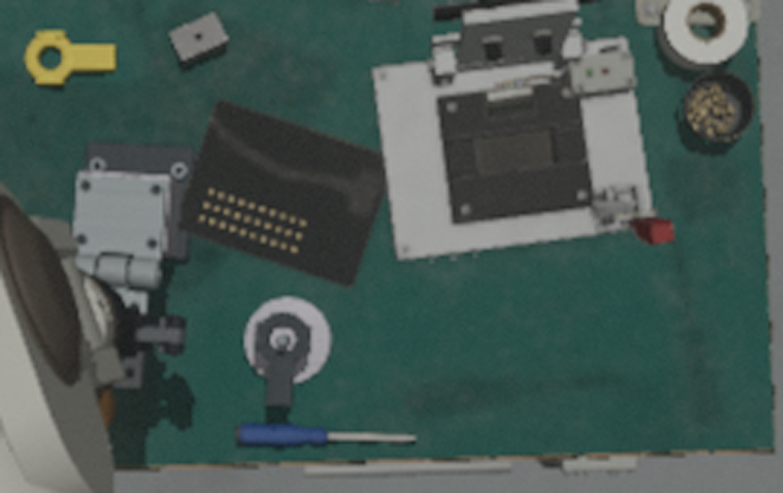

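```bash
python3 - <<'E'
import pickle,cv2
o,c=pickle.load(open("pics/t17.pkl","rb")); im=c["image"][:,:,::-1]
cv2.imwrite("pics/t17a.png",cv2.resize(im[190:245,165:220],None,fx=11,fy=11,interpolation=cv2.INTER_CUBIC)[:600])
E
```

```text
(no output)
```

View pics/t17a.png

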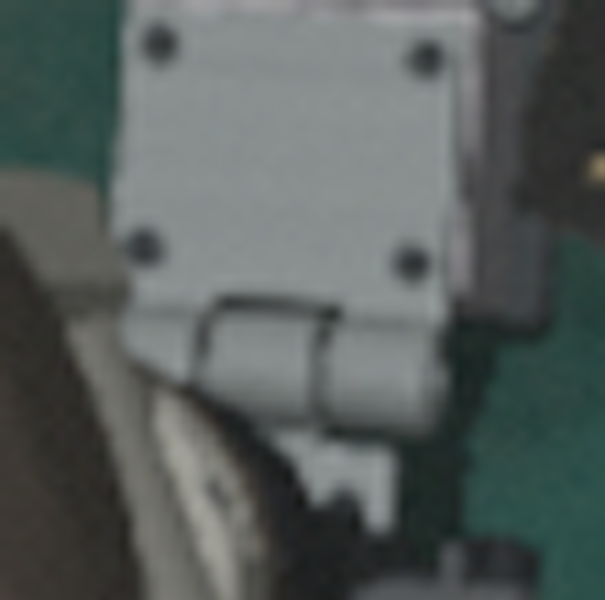

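The zoomed top view shows the leaf tube in line with the fixed tubes. The side gaps are even and there is a clear slot to the jamb leaf at about (270,300). This check does not depend on height, and no contact force shows. Handing in.

```bash
python3 -c "
from workcell import ticket
from h import *
st(); print(ticket.job_done())"
```

```text
17.05 pos [450.3 160.1  94. ] yang 85.33 tilt z of y,z [-0.09  0.03] q [ 19.6  -5.1 -17.   78.1  -0.1  24.3] F [-0.1 -0.3 -2.8] open 46.8 qd 0.13
the job is handed in; nothing more can be done
None
```

I took the steel gauge off the jamb, dropped its eye over the post's pin and let go, so it lies flat on the seat. I then gripped the loose leaf by its plate, slid its knuckle into the gap and handed in at 17 s, still holding it there.

**Last checks:**
- **Sideways and fore-aft:** The wrist and top views show the leaf tube in line with the fixed tubes. The side gaps are even to about 0.2 mm, and a clear slot remains to the jamb.
- **Level and contact:** The tool is level within 0.1°. The wrist force is only the load, about 2–3 N, so nothing is being pressed.
- **Rest of the scene:** The gauge was still on the post in the last top view. I did not touch the screwdriver, tape or cup.

**Disagreements and problems:**
- **Fore-aft position:** My first estimates stopped about 1 mm short of what the final view showed. I trusted the final view.
- **Height:** I took this from the tips touching the bench at the grasp, and had no separate camera check of it.
- **Tilt early on:** A joint 6 limit tilted the tool by 2°. I corrected it before the first grasp by pushing the arm up against the joint 4 limit; the reading there was 130.5° against a limit of 130.52°.

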